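Check-weigh the medicine bottles

ROBOT

A 6-joint arm with a two-finger parallel gripper is mounted at the origin on the work surface. World frame = base frame: x ahead of the robot, y to its left, z up, the work surface at z = 0. Lengths are in m, angles in degrees, forces in N, time in s.
With the tool pointing down it reaches from about 0.35 to 0.875 m from the base axis. Payload 4.2 kg.
Tool frame: the origin (TCP) lies on the front face of the gripper's body, between the roots of the fingers; the fingertips stand 70 mm ahead of it and the grasp point (between the pads) lies 51 mm ahead of it (r.nose_length is the distance from the TCP to the fingertips, in m); z points along the fingers, y is the direction in which the jaws open and shut (so a half turn about z gives the same grasp; the last joint's range is limited). The gripper opens to 87 mm and grips with 3 to 60 N. Pads are 19 mm wide; open, the fingers measure 117 mm over their backs; the gripper's body (75 mm by 190 mm) begins 51 mm behind the grasp point.
Start: joints at [83.113, 22.042, 0.453, 0, -68.411, -14.817], TCP at [0.231, 0.581, 0.292] pointing down, gripper open.
Joint ranges: [-179.83, 179.83], [-69.29, 118.12], [-61.27, 80.66], [-181.25, 117.63], [-171.15, -9.14], [-177.46, 177.46]. Speed limits (degrees/s): [159.86, 159.86, 180, 180, 180, 180].

INTERFACE

Orientations are given as a 3x3 rotation matrix whose columns are the frame's x, y, z axes.
In Python, from station import telemetry, capture, order, r gives the robot as it stands.
- The arm moves only by the tool drive_tool, never from a script. Its argument "series" is a list of rows, each a list of 4 numbers: the shift along the tool's x, y, z as a fraction of full scale, then the turn about the tool's z as a fraction of full scale. In form: [[dx, dy, dz, turn], ...]. A call has 1 to 10 rows; each row is the pose to reach, as a shift and turn from the pose commanded when the call began, along the tool's axes at that moment; what a row does not reach only later rows make up. Full scale, the value 1, is 0.12 m for a shift and 2 rad for a turn. A row lasts 1/8 s, in which the tool goes at most 62.5 mm and 10.7 degrees, less where a joint would pass 70% of its speed; a pose out of reach is approached as far as the arm can. A call with a number of a shift or a turn outside -1 to 1 is refused whole. A call with a gripper value outside its range is refused whole. "fingers" is the finger opening in mm, from 0 to 87, set as the call begins (left out, the last holds). The fingers move at their own pace and stop on an object; the grip force is fixed at half the most. Time passes only in rows, so rows that repeat a pose let the fingers close. It gives the time, the measured TCP pose, the force and the opening at its end, in the units of the state.
- telemetry.sense(): the state, without advancing time (a new reading comes with each control period).
- capture(name): name is "scene" or "top"; returns a dict with "color" (400x640x3 uint8, blue, green, red), "fx", "fy", "cx", "cy" (pixels), "eye" and "attitude" of the camera in the world. Camera axes: x right, y up, looking along -z (the intrinsics and any distortion apply to the point x, -y, -z); pixel columns grow to the right and rows downward; lengths in m; the calibration is good to about 2 mm. A picture is of the moment at which its call begins. There is no depth.
- order.finish_job(): hands the job in, once; it reports no verdict.
The state is a dict: "time_s": time; "joints": joint angles; "joint_velocities": joint speeds; "effort": joint torques, N m; "tcp_pos": TCP position; "ee_rot": TCP orientation; "wrist_force": force on the tool from outside, world axes, zero at the start; "moment": the same for the moment, N m; "gripper_width": opening from 0.0 (shut) to 1.0 (fully open).
Only numpy, scipy, OpenCV 4.12 (cv2) and the standard library are available. Lean on these libraries where they do the work, as an engineer would, in place of code of your own. Each camera call takes 0.05 s, during which the arm holds its last target. There are 200 camera calls.

TASK

Check-weigh the medicine bottles on this trolley: wake the scale with its weigh key, zero the empty scale by pressing the round flat pad with the fingertips firmly but not brutally, then stand all the bottles upright on the weighing pan, let go, and press the square flat pad in the same way to store their total. Afterwards stand all the bottles upright in the steel tray and put the scale back on standby with its standby key; leave the bowl and the gauze box where they are.

Things in the scene. Friction and masses are not known exactly. Their poses are not given: they have to be found in the camera images.
- scale: White bench scale, fixed, 320 mm deep (x) by 250 mm wide (y). Origin on the worktop under the middle of its housing, z up. Its -x half is a control console (top 40 mm above the worktop), its +x half carries the weighing pan. On the console, all at x = -117 mm, from +y to -y: standby key (y = +93), weigh key (y = +45), round zero pad (y = -20), square store pad (y = -86). It may stand on either side of the robot
- pan (a point): Middle of the flat top of the steel weighing pan, 55 mm above the worktop, axes as the scale's. The flat is 178 mm (x) by 238 mm (y) inside a lip 10 mm high. Pads and keys lie 177 mm from the pan's middle along -x
- key_standby (a joint): How far the standby key is pressed (m): 0 = up, 0.006 = fully down. Outermost key (+y end of the console) of a bank of two interlocked grey push keys; whichever key is pressed down stays down and makes the other pop up. Needs about 3 to 6 N. Starts down
- key_standby_top (a point): Middle of the top face of the standby key, 50 mm (x) by 34 mm (y); 14 mm above the console when up, 8 mm when down
- key_weigh (a joint): How far the weigh key is pressed (m): 0 = up, 0.006 = fully down; the standby key's neighbour, same size, interlocked with it. Starts up
- key_weigh_top (a point): Middle of the top face of the weigh key, 50 mm (x) by 34 mm (y); 14 mm above the console when up, 8 mm when down; keys are 48 mm apart in y
- zero_pad: Zero key: flat round grey membrane pad, 46 mm across, on the console next to the weigh key. Origin in the middle of its top face, 2.5 mm above the console. It gives only 1.5 mm (stiffness about 5 N per mm, then a hard stop); it responds when fingertips press it with more than 5 N for 0.2 s, so press with about 7 to 12 N for half a second; 40 N would break it
- store_pad: Store key: flat square grey membrane pad, 44 mm a side, at the -y end of the console. Origin in the middle of its top face. Same feel and force as the zero pad
- tray: Shallow open steel tray, fixed, 220 mm (x) by 250 mm (y), walls 5 mm thick and 18 mm high, on the other side of the robot from the scale. Origin under its middle
- tray_in (a point): Middle of the tray's flat inner floor (5 mm above the worktop), axes as the tray's; the floor is 210 mm (x) by 240 mm (y)
- bottle_a_mid (a point): Centre (half-way up, on the axis) of a tall round amber wide medicine bottle with a white screw cap: 60 mm across, 85 mm high, heavy thick foot, plain cylinder up to 67 mm above its foot, above that the cap, 56 mm across and 18 mm high; 0.17 to 0.35 kg. z is its own axis, upwards. Two or three of the four bottles are there; absent ones read None
- bottle_a: The same bottle; origin at the middle of its foot
- bottle_b_mid (a point): Centre (half-way up, on the axis) of a tall round amber wide medicine bottle with a white screw cap: 60 mm across, 85 mm high, heavy thick foot, plain cylinder up to 67 mm above its foot, above that the cap, 56 mm across and 18 mm high; 0.17 to 0.35 kg. z is its own axis, upwards. Two or three of the four bottles are there; absent ones read None
- bottle_b: The same bottle; origin at the middle of its foot
- bottle_c_mid (a point): Centre (half-way up, on the axis) of a squat round amber wide medicine bottle with a white screw cap: 64 mm across, 65 mm high, heavy thick foot, plain cylinder up to 47 mm above its foot, above that the cap, 60 mm across and 18 mm high; 0.17 to 0.35 kg. z is its own axis, upwards. Two or three of the four bottles are there; absent ones read None
- bottle_c: The same bottle; origin at the middle of its foot
- bottle_d_mid (a point): Centre (half-way up, on the axis) of a squat round amber wide medicine bottle with a white screw cap: 64 mm across, 65 mm high, heavy thick foot, plain cylinder up to 47 mm above its foot, above that the cap, 60 mm across and 18 mm high; 0.17 to 0.35 kg. z is its own axis, upwards. Two or three of the four bottles are there; absent ones read None
- bottle_d: The same bottle; origin at the middle of its foot
- bowl: Bystander: small steel bowl, 90 mm across, 40 mm high; origin under its middle; leave it alone
- gauze_box: Bystander: white paper-board gauze box 60 x 100 x 50 mm; origin under its middle; leave it alone

How it is judged:
By the outcome, as a careful person would: the job done as asked, in the order asked, and still so for the second after the job is handed in, with the robot touching nothing.
Of bottle_a, bottle_b, bottle_c, bottle_d only 2 to 3 are there at a start; the rules pass over those that are not, and their reading is None.
At some moment in a run one of bottle_a, bottle_b, bottle_c, bottle_d may be knocked a few centimetres aside while the robot is not near it.
It also fails if it takes over 210 s, if anything falls off the work surface, if the arm or the gripper's body presses on something with over 40 N, if the wrist force passes 120 N, or if a joint passes its speed limit or range.

## Working session

There is one attempt and no reset: what is moved stays moved. The work goes in short steps, Python scripts to look and compute and a tool call to move; the robot and the scene stay as the last step left them, time stands still between calls to the robot, and variables do not carry over. Pictures are saved under pics/ and viewed, about 12 in all and at most 16, crops included, and the job is handed in when it is done.

Besides the shell and the picture viewer there is one more tool, called after "Call:" by a JSON object that holds its "op" and its "data". drive_tool: Moves the arm, as the interface text tells. Shift numbers are shares of 0.12 m and turn numbers shares of 2 rad, none past 1 either way. Its arguments: {"type":"object","properties":{"series":{"type":"array","items":{"type":"array","items":{"type":"number","minimum":-1,"maximum":1}}},"fingers":{"type":"number"}},"required":["series"]}

```bash
ls; mkdir -p pics; python3 - <<'E'
from station import telemetry, capture, order, r
import cv2, numpy as np
print(telemetry.sense())
for n in("scene","top"):
    c=capture(n); cv2.imwrite(f"pics/{n}0.png",c["color"]); print({k:v for k,v in c.items() if k!="color"})
E
```

```text
pics
{'time_s': 0.0, 'joints': array([ 8.31138531e+01,  2.20899576e+01,  3.79899172e-01, -3.10384971e-02,
       -6.84088668e+01, -1.48151244e+01]), 'joint_velocities': array([ 0.04406922,  0.06818291,  0.01631743, -0.11237464,  0.04757918,
       -0.01294622]), 'effort': array([ 9.25842760e-04, -3.90665388e+01,  1.87403423e+01,  4.21959981e+00,
        1.09091299e-02, -1.95057337e-04]), 'tcp_pos': array([0.23092188, 0.58029387, 0.2911634 ]), 'ee_rot': array([[ 9.29050461e-01, -3.69952266e-01, -7.48935349e-04],
       [-3.69953022e-01, -9.29048309e-01, -2.00021812e-03],
       [ 4.41881072e-05,  2.13537446e-03, -9.99997719e-01]]), 'wrist_force': array([ 1.16976218,  0.05531194, -0.03606951]), 'moment': array([-0.03229523,  0.04299882, -0.01225814]), 'gripper_width': 0.9982078780585908}
{'fx': 452.5976407516242, 'fy': 452.5976407516242, 'cx': 314.5537905763195, 'cy': 200.8251921885453, 'eye': array([1.09606837, 0.64908278, 0.85290344]), 'attitude': array([[-0.78258378, -0.44264127,  0.43775716],
       [ 0.62239866, -0.54104024,  0.56559293],
       [-0.01351053,  0.71508333,  0.69890865]])}
{'fx': 391.8391362275912, 'fy': 391.8391362275912, 'cx': 314.8379381815578, 'cy': 207.7465403443978, 'eye': array([ 0.52036563, -0.01145643,  1.2000546 ]), 'attitude': array([[ 0.02292573,  0.99717519, -0.07152657],
       [-0.99971801,  0.02330945,  0.0045345 ],
       [ 0.00618893,  0.07140244,  0.99742839]])}
```

View pics/scene0.png

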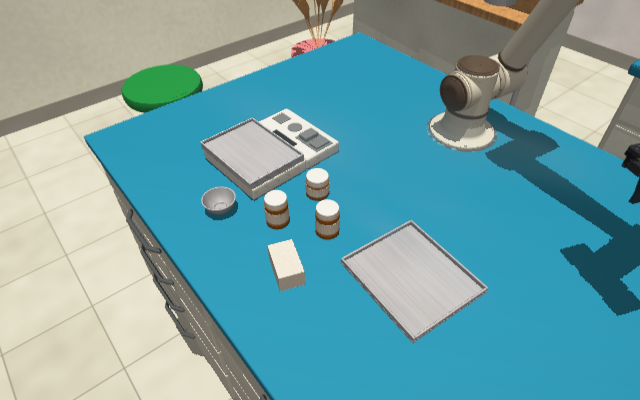

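View pics/top0.png

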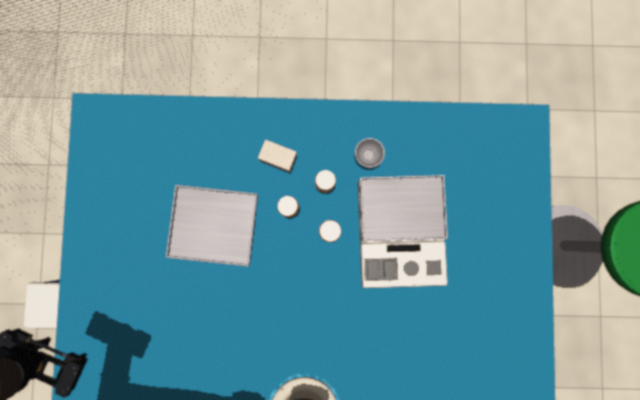

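The scene view shows three upright bottles: caps at about (276,197), (327,207) and (317,176), where the last looks squat. The top view shows caps at (325,181), (288,206) and (330,231), the tray around (212,225), the pan around (403,208), keys at about (374,269) and (390,269), and pads at (411,268) and (433,268).

```bash
cat > h.py <<'E'
import cv2, numpy as np
from station import telemetry, capture, order, r
def ray(c,u,v):
    d=c["attitude"]@np.array([(u-c["cx"])/c["fx"],-(v-c["cy"])/c["fy"],-1.]); return c["eye"],d/np.linalg.norm(d)
def plane(c,u,v,z):
    e,d=ray(c,u,v); return e+d*(z-e[2])/d[2]
def pix(c,p):
    q=c["attitude"].T@(np.asarray(p)-c["eye"]); return np.array([c["cx"]-c["fx"]*q[0]/q[2],c["cy"]+c["fy"]*q[1]/q[2]])
def tri(c1,p1,c2,p2):
    (a,d),(b,e)=ray(c1,*p1),ray(c2,*p2)
    s=np.linalg.lstsq(np.c_[d,-e],b-a,rcond=None)[0]; p,q=a+s[0]*d,b+s[1]*e
    return (p+q)/2,np.linalg.norm(p-q)
def blobs(m,lo,hi):
    n,l,s,ce=cv2.connectedComponentsWithStats(m.astype(np.uint8))
    return [(ce[i],s[i],l==i) for i in range(1,n) if lo<s[i,4]<hi]
def nonblue(c):  # things that are not blue worktop
    h=cv2.cvtColor(c["color"],cv2.COLOR_BGR2HSV); return ~((h[...,0]>90)&(h[...,0]<112)&(h[...,1]>150))
def white(c):
    h=cv2.cvtColor(c["color"],cv2.COLOR_BGR2HSV); return (h[...,1]<45)&(h[...,2]>185)
E
python3 - <<'E'
from h import *
S,T=capture("scene"),capture("top")
for n,c in(("S",S),("T",T)):
    print(n,"white",[(b[0].round(1).tolist(),b[1].tolist()) for b in blobs(white(c),60,5000)])
    print(n,"nonblue",[(b[0].round(1).tolist(),b[1].tolist(),cv2.boxPoints(cv2.minAreaRect(np.argwhere(b[2])[:,::-1].astype(np.float32))).round(1).tolist()) for b in blobs(nonblue(c),60,12000)])
    cr=T["color"][170:295,160:455] if n=="T" else S["color"][95:250,190:350]
    k=2.6 if n=="T" else 3.6
    cv2.imwrite(f"pics/crop{n}.png",cv2.resize(cr,None,fx=k,fy=k,interpolation=cv2.INTER_CUBIC))
g=cv2.cvtColor(T["color"],cv2.COLOR_BGR2GRAY)
m=np.zeros_like(g,bool); m[243:288,360:448]=g[243:288,360:448]<160
print("dark",[(b[0].round(1).tolist(),b[1].tolist()) for b in blobs(m,30,3000)])
E
```

```text
S white [([340.2, 27.9], [325, 14, 28, 27, 501]), ([249.3, 60.4], [195, 29, 117, 62, 2314]), ([138.0, 61.6], [121, 48, 33, 25, 177]), ([499.6, 63.9], [490, 54, 19, 25, 74]), ([471.9, 83.8], [462, 73, 17, 18, 69]), ([295.8, 131.9], [259, 109, 79, 53, 1046]), ([464.4, 136.5], [430, 112, 64, 36, 589]), ([251.2, 151.4], [204, 122, 96, 61, 2962]), ([316.9, 175.0], [306, 168, 22, 15, 264]), ([274.9, 197.4], [264, 190, 23, 16, 280]), ([220.4, 203.4], [213, 197, 15, 13, 108]), ([327.0, 207.3], [316, 199, 23, 17, 298]), ([364.4, 245.3], [342, 233, 46, 26, 67]), ([285.1, 258.4], [268, 239, 36, 40, 914])]
S nonblue [([277.7, 164.8], [200, 108, 140, 132, 9798], [[194.1999969482422, 146.3000030517578], [274.29998779296875, 72.19999694824219], [384.3999938964844, 191.1999969482422], [304.29998779296875, 265.29998779296875]]), ([636.0, 194.6], [630, 180, 10, 24, 117], [[629.2000122070312, 201.6999969482422], [639.0, 180.0], [646.9000244140625, 183.5], [637.0999755859375, 205.3000030517578]]), ([218.4, 199.7], [201, 186, 35, 29, 785], [[201.0, 186.0], [235.0, 186.0], [235.0, 214.0], [201.0, 214.0]])
[... 1413 characters left out ...]
0061035156], [172.5, 182.6999969482422], [258.3999938964844, 192.3000030517578], [250.0, 267.70001220703125]]), ([287.7, 206.1], [276, 195, 24, 23, 439], [[276.0, 195.0], [299.0, 195.0], [299.0, 217.0], [276.0, 217.0]]), ([329.6, 230.5], [318, 219, 24, 24, 471], [[318.0, 219.0], [341.0, 219.0], [341.0, 242.0], [318.0, 242.0]]), ([303.8, 389.5], [270, 376, 67, 24, 1198], [[270.0, 376.0], [336.0, 376.0], [336.0, 399.0], [270.0, 399.0]])]
dark [([360.7, 268.0], [360, 243, 4, 45, 98]), ([431.5, 276.1], [386, 243, 62, 45, 169]), ([403.2, 247.5], [387, 244, 34, 8, 263]), ([380.8, 268.9], [365, 258, 33, 22, 677]), ([410.9, 268.0], [404, 261, 15, 14, 162]), ([433.3, 267.4], [427, 261, 14, 14, 190])]
```

View pics/cropS.png

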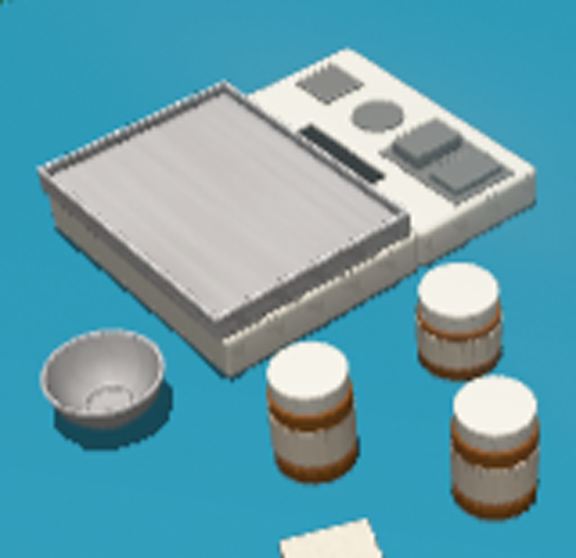

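View pics/cropT.png

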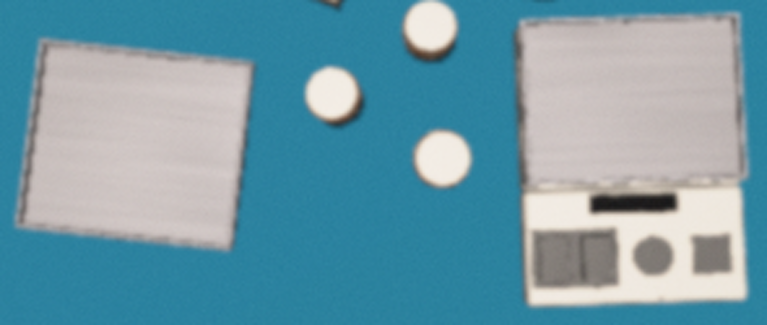

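The crops show, in scene crop pixels, store pad (330,83), zero pad (378,116), raised weigh key (428,142) and pressed standby key (467,170). There are two tall bottles and one squat one nearest the scale.

```bash
python3 - <<'E'
from h import *
S,T=capture("scene"),capture("top")
B={"P":((274.9,197),(325.1,179.2)),"Q":((327,206.8),(287,205.2)),"R":((316.9,174.6),(329.8,230.4)),
"store":((281.7,118.1),(433.3,267.4)),"zero":((295,127.2),(410.9,268)),"weigh":((308.9,134.4),(390,268.8)),"stby":((319.7,142.2),(372.7,269.2))}
for k,(s,t) in B.items():
    p,e=tri(S,s,T,t); print(k,p.round(4),round(e,4))
for k,z in(("P",.085),("Q",.085),("R",.065)): print(k,plane(T,*B[k][1],z).round(4),plane(S,*B[k][0],z).round(4))
for k,z in(("store",.0425),("zero",.0425),("weigh",.054),("stby",.048)): print(k,plane(T,*B[k][1],z).round(4),plane(S,*B[k][0],z).round(4))
# tray corners (rim 18mm): both views
m=[b for b in blobs(nonblue(T),6000,7000)][0]; q=cv2.boxPoints(cv2.minAreaRect(np.argwhere(m[2])[:,::-1].astype(np.float32)))
w=np.array([plane(T,*x,.018)[:2] for x in q]); print("tray T",w.round(3).tolist(),w.mean(0))
m=[b for b in blobs(nonblue(S),9000,9700)][0]; q=cv2.approxPolyDP(cv2.convexHull(np.argwhere(m[2])[:,::-1].astype(np.float32)),8,True)[:,0]
w=np.array([plane(S,*x,.018)[:2] for x in q]); print("tray S",q.tolist(),w.round(3).tolist(),w.mean(0))
# scale: pan rim 65mm corners
for x in((225,83),(410,212),(222,322),(40,170)): print("panS",plane(S,x[0]/3.6+190,x[1]/3.6+95,.065).round(3))
for x in((517,27),(740,14),(746,178),(523,188)): print("panT",plane(T,x[0]/2.6+160,x[1]/2.6+170,.065).round(3))
print("box,bowl",plane(T,276.5,153.9,.05).round(3),plane(T,369.5,152.5,.03).round(3))
E
```

```text
P [ 0.6827 -0.0439  0.0859] 0.0006
Q [0.6055 0.0631 0.0859] 0.0004
R [ 0.537  -0.0612  0.0663] 0.0003
store [ 0.4351 -0.3684  0.0403] 0.002
zero [ 0.4317 -0.3026  0.0397] 0.0021
weigh [ 0.4278 -0.2391  0.0462] 0.004
stby [ 0.4259 -0.1891  0.0452] 0.0029
P [ 0.6831 -0.0441  0.085 ] [ 0.682  -0.0445  0.085 ]
Q [0.6058 0.063  0.085 ] [0.6048 0.0625 0.085 ]
R [ 0.5371 -0.0614  0.065 ] [ 0.5359 -0.0623  0.065 ]
store [ 0.436  -0.3684  0.0425] [ 0.4362 -0.3648  0.0425]
zero [ 0.4328 -0.3026  0.0425] [ 0.4333 -0.2985  0.0425]
weigh [ 0.43   -0.2389  0.054 ] [ 0.4328 -0.2292  0.054 ]
stby [ 0.4272 -0.1896  0.048 ] [ 0.4271 -0.1852  0.048 ]
tray T [[0.444, 0.43], [0.671, 0.416], [0.648, 0.155], [0.421, 0.173]] [0.54599484 0.29362791]
tray S [[488.0, 287.0], [412.0, 342.0], [340.0, 261.0], [410.0, 219.0]] [[0.447, 0.426], [0.673, 0.412], [0.652, 0.167], [0.427, 0.177]] [0.54986731 0.29574703]
panS [ 0.524 -0.394  0.065]
panS [ 0.509 -0.154  0.065]
panS [ 0.691 -0.139  0.065]
panS [ 0.705 -0.385  0.065]
panT [ 0.685 -0.143  0.065]
panT [ 0.706 -0.394  0.065]
panT [ 0.522 -0.401  0.065]
panT [ 0.505 -0.153  0.065]
box,bowl [0.76  0.101 0.05 ] [ 0.776 -0.178  0.03 ]
```

Call:
{"op": "drive_tool", "data": {"series": [[0.3,0.3,0,0.1],[0.6,0.6,0,0.19],[0.8,0.8,0,0.28],[1,1,0,0.37],[1,1,0,0.46],[1,1,0,0.55],[1,1,0,0.596],[1,1,0,0.596]], "fingers": 0}}

```text
time_s: 1.3
tcp_pos: [0.2982, 0.4247, 0.2923]
ee_rot: [[0.001, -1.0, -0.0], [-1.0, -0.001, 0.0], [-0.0, 0.0, -1.0]]
wrist_force: [-0.1, 0.6, 0.1]
gripper_width: 0.173
```

Call:
{"op": "drive_tool", "data": {"series": [[0.3,-0.3,0,0],[0.65,-0.65,0,0],[1,-1,0,0],[1,-1,0,0]]}}

```text
time_s: 1.8
tcp_pos: [0.4201, 0.3022, 0.2921]
ee_rot: [[-0.004, -1.0, -0.0], [-1.0, 0.004, -0.001], [0.001, 0.0, -1.0]]
wrist_force: [0.2, 0.4, 1.0]
gripper_width: 0.011
```

Call:
{"op": "drive_tool", "data": {"series": [[0.4,0,0,0],[0.8,0,0,0],[1,0,0,0]]}}

```text
time_s: 2.17
tcp_pos: [0.4175, 0.1836, 0.2924]
ee_rot: [[0.001, -1.0, -0.0], [-1.0, -0.001, 0.0], [-0.0, 0.0, -1.0]]
wrist_force: [0.4, -0.4, -0.6]
gripper_width: 0.002
```

Call:
{"op": "drive_tool", "data": {"series": [[0.4,0,0,0],[0.8,0,0,0],[1,0,0,0]]}}

```text
time_s: 2.55
tcp_pos: [0.4176, 0.0637, 0.2924]
ee_rot: [[0.001, -1.0, 0.0], [-1.0, -0.001, 0.0], [-0.0, -0.0, -1.0]]
wrist_force: [0.7, 0.4, 0.2]
gripper_width: 0.004
```

Call:
{"op": "drive_tool", "data": {"series": [[0.4,0,0,0],[0.8,0,0,0],[1,0,0,0]]}}

```text
time_s: 2.92
tcp_pos: [0.4179, -0.0562, 0.2924]
ee_rot: [[0.001, -1.0, 0.0], [-1.0, -0.001, 0.0], [-0.0, -0.0, -1.0]]
wrist_force: [0.0, -0.1, -0.7]
gripper_width: 0.004
```

Call:
{"op": "drive_tool", "data": {"series": [[0.4,0,0,0],[0.8,0,0,0],[1,0,0.3,0]]}}

```text
time_s: 3.3
tcp_pos: [0.4202, -0.1765, 0.2583]
ee_rot: [[0.001, -1.0, 0.008], [-1.0, -0.001, -0.001], [0.001, -0.008, -1.0]]
wrist_force: [0.4, -0.4, -1.6]
gripper_width: 0.006
```

Call:
{"op": "drive_tool", "data": {"series": [[0.3,-0.1,0.3,0],[0.525,-0.1,0.6,0],[0.525,-0.1,0.9,0],[0.525,-0.1,0.9,0]]}}

```text
time_s: 3.8
tcp_pos: [0.4288, -0.2375, 0.1459]
ee_rot: [[0.001, -1.0, -0.007], [-1.0, -0.001, 0.002], [-0.002, 0.007, -1.0]]
wrist_force: [-0.2, 0.2, 0.5]
gripper_width: 0.007
```

```bash
python3 - <<'E'
from h import *
S,T=capture("scene"),capture("top")
cv2.imwrite("pics/a.png",np.hstack([cv2.resize(S["color"][80:190,220:360],None,fx=3,fy=3),cv2.resize(T["color"][200:310,340:465],None,fx=3,fy=3)]))
print(telemetry.sense()["tcp_pos"],telemetry.sense()["wrist_force"])
E
```

```text
[ 0.43117238 -0.23784765  0.14913911] [0.32839403 0.12087535 0.83449352]
```

View pics/a.png

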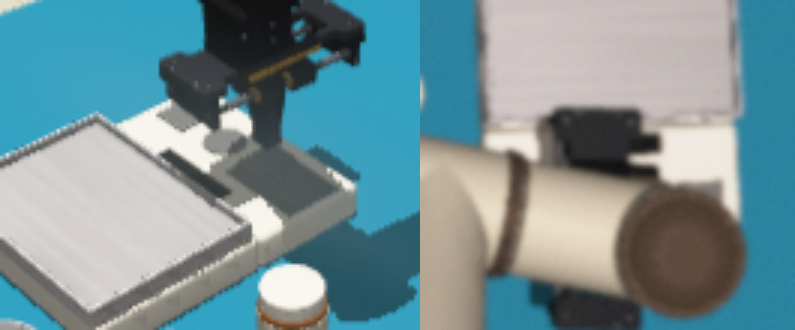

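The closed fingertips hover over the weigh key, at about (266,145) in the left crop. Next I press it in steps.

Call:
{"op": "drive_tool", "data": {"series": [[0,0,0.1,0],[0,0,0.17,0],[0,0,0.2,0],[0,0,0.23,0],[0,0,0.23,0]]}}

```text
time_s: 4.53
tcp_pos: [0.4303, -0.2382, 0.1206]
ee_rot: [[0.0, -1.0, 0.0], [-1.0, -0.0, -0.0], [0.0, -0.0, -1.0]]
wrist_force: [0.3, -0.5, 0.1]
gripper_width: 0.004
```

Call:
{"op": "drive_tool", "data": {"series": [[0,0,0.01,0],[0,0,0.015,0],[0,0,0.015,0]]}}

```text
time_s: 4.9
tcp_pos: [0.4305, -0.2383, 0.119]
ee_rot: [[0.0, -1.0, 0.001], [-1.0, -0.0, -0.0], [0.0, -0.001, -1.0]]
wrist_force: [-0.2, 0.7, 1.9]
gripper_width: 0.006
```

Call:
{"op": "drive_tool", "data": {"series": [[0,0,0.01,0],[0,0,0.017,0],[0,0,0.017,0]]}}

```text
time_s: 5.28
tcp_pos: [0.4305, -0.2383, 0.1181]
ee_rot: [[0.001, -1.0, 0.001], [-1.0, -0.001, -0.001], [0.001, -0.001, -1.0]]
wrist_force: [-2.0, 1.8, 11.1]
gripper_width: 0.005
```

Call:
{"op": "drive_tool", "data": {"series": [[0,0,0.01,0],[0,0,0.017,0],[0,0,0.017,0]]}}

```text
time_s: 5.65
tcp_pos: [0.4305, -0.2383, 0.1179]
ee_rot: [[0.002, -1.0, 0.001], [-1.0, -0.002, -0.001], [0.001, -0.001, -1.0]]
wrist_force: [-5.8, 4.8, 24.3]
gripper_width: 0.008
```

Call:
{"op": "drive_tool", "data": {"series": [[0,0,-0.15,0],[0,0,-0.25,0],[0.25,-0.01,-0.25,0],[0.53,-0.02,-0.25,0],[0.53,-0.02,-0.25,0],[0.53,-0.02,-0.1,0],[0.53,-0.02,-0.03,0],[0.53,-0.02,0.0,0],[0.53,-0.02,0.0,0]]}}

```text
time_s: 6.78
tcp_pos: [0.4327, -0.3015, 0.1148]
ee_rot: [[0.001, -1.0, -0.0], [-1.0, -0.001, 0.0], [-0.0, 0.0, -1.0]]
wrist_force: [0.1, -0.1, -0.5]
gripper_width: 0.003
```

Call:
{"op": "drive_tool", "data": {"series": [[0,0,0.01,0],[0,0,0.015,0],[0,0,0.015,0]]}}

```text
time_s: 7.15
tcp_pos: [0.4326, -0.3018, 0.1131]
ee_rot: [[-0.0, -1.0, 0.0], [-1.0, 0.0, -0.0], [0.0, -0.0, -1.0]]
wrist_force: [0.7, 0.3, -0.7]
gripper_width: 0.007
```

Call:
{"op": "drive_tool", "data": {"series": [[0,0,0.01,0],[0,0,0.02,0],[0,0,0.02,0],[0,0,0.02,0]]}}

```text
time_s: 7.65
tcp_pos: [0.4328, -0.3019, 0.1114]
ee_rot: [[0.0, -1.0, 0.0], [-1.0, -0.0, -0.0], [0.0, -0.0, -1.0]]
wrist_force: [-1.8, 1.5, 6.7]
gripper_width: 0.005
```

Call:
{"op": "drive_tool", "data": {"series": [[0,0,0.007,0],[0,0,0.007,0],[0,0,0.007,0],[0,0,0.007,0],[0,0,0.007,0],[0,0,0.007,0]]}}

```text
time_s: 8.4
tcp_pos: [0.4328, -0.3019, 0.1111]
ee_rot: [[0.001, -1.0, 0.0], [-1.0, -0.001, -0.001], [0.001, -0.0, -1.0]]
wrist_force: [-3.0, 1.2, 9.1]
gripper_width: 0.002
```

Zero pad pressed at 9 N for 0.6 s. Next I lift, open the fingers, and go back toward the bottles.

Call:
{"op": "drive_tool", "data": {"series": [[0,0,-0.2,0],[0,0,-0.6,0],[0,0,-1,0]], "fingers": 87}}

```text
time_s: 8.78
tcp_pos: [0.4323, -0.3017, 0.2307]
ee_rot: [[-0.0, -1.0, -0.001], [-1.0, 0.0, 0.0], [-0.0, 0.001, -1.0]]
wrist_force: [0.7, 0.1, 0.2]
gripper_width: 0.261
```

Call:
{"op": "drive_tool", "data": {"series": [[-0.4,0,-0.1,0],[-0.8,0,-0.2,0],[-1,0,-0.2,0]]}}

```text
time_s: 9.15
tcp_pos: [0.4327, -0.1802, 0.2548]
ee_rot: [[0.001, -1.0, 0.003], [-1.0, -0.001, -0.0], [0.0, -0.003, -1.0]]
wrist_force: [-0.7, -0.7, -0.6]
gripper_width: 0.603
```

```bash
cat > look.py <<'E'
from h import *
import sys
# bottle search: white caps in both views, pair by ray gap; heights taken by triangulation
S,T=capture("scene"),capture("top")
cv2.imwrite(f"pics/{sys.argv[1]}.png",np.hstack([cv2.resize(S["color"][80:360,180:500],(400,350)),cv2.resize(T["color"][110:300,150:460],(400,245)) if 0 else cv2.copyMakeBorder(cv2.resize(T["color"][110:300,150:460],(400,245)),0,105,0,0,0)]))
a=[b[0] for b in blobs(white(S),200,340)]; b=[b[0] for b in blobs(white(T),200,380)]
for s in a:
    for t in b:
        p,e=tri(S,s,T,t)
        if e<.006 and .04<p[2]<.17: print(s.round(1),t.round(1),p.round(4),round(e,4))
print(telemetry.sense()["tcp_pos"].round(4),telemetry.sense()["time_s"])
E
python3 look.py b
```

```text
[316.8 175.1] [329.8 230.4] [ 0.5371 -0.0614  0.0646] 0.0001
[274.9 197.5] [325.1 179.2] [ 0.683  -0.0439  0.0844] 0.0008
[326.9 207.3] [287.  205.2] [0.6058 0.0633 0.0844] 0.0004
[ 0.4324 -0.1802  0.2541] 9.25
```

View pics/b.png

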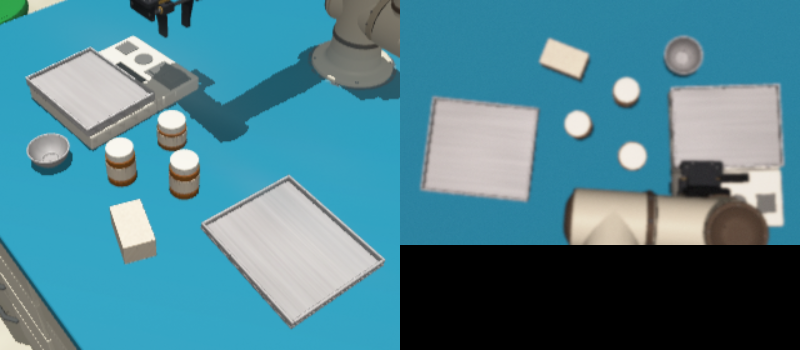

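The three bottles stand unmoved. Now I pick the squat bottle.

Call:
{"op": "drive_tool", "data": {"series": [[-0.4,-0.35,0,0],[-0.8,-0.7,0,0],[-1,-0.87,0,0],[-1,-0.87,0.2,0],[-1,-0.87,0.5,0],[-1,-0.87,0.5,0]]}}

```text
time_s: 10.0
tcp_pos: [0.5354, -0.0627, 0.1908]
ee_rot: [[-0.001, -1.0, -0.008], [-1.0, 0.001, -0.001], [0.001, 0.008, -1.0]]
wrist_force: [-1.3, 0.1, 0.1]
gripper_width: 1.001
```

Call:
{"op": "drive_tool", "data": {"series": [[0,0,0.3,0],[0,0,0.6,0],[0,0,0.8,0],[0,0,0.89,0],[0,0,0.89,0]]}}

```text
time_s: 10.62
tcp_pos: [0.5376, -0.0621, 0.0873]
ee_rot: [[-0.0, -1.0, 0.0], [-1.0, 0.0, -0.0], [0.0, -0.0, -1.0]]
wrist_force: [-0.1, 0.4, 0.8]
gripper_width: 0.998
```

Call:
{"op": "drive_tool", "data": {"series": [[0,0,0,0],[0,0,0,0],[0,0,0,0],[0,0,0,0],[0,0,0,0]], "fingers": 50}}

```text
time_s: 11.25
tcp_pos: [0.5362, -0.0619, 0.0875]
ee_rot: [[-0.0, -1.0, -0.002], [-1.0, 0.0, -0.0], [0.0, 0.002, -1.0]]
wrist_force: [-3.4, 1.3, 5.7]
gripper_width: 0.727
```

Call:
{"op": "drive_tool", "data": {"series": [[0,0,-0.1,0],[0,0,-0.4,0],[0,0,-0.7,0],[0,0,-1,0]]}}

```text
time_s: 11.75
tcp_pos: [0.537, -0.0617, 0.2083]
ee_rot: [[-0.0, -1.0, 0.001], [-1.0, 0.0, 0.0], [-0.0, -0.001, -1.0]]
wrist_force: [0.1, 0.2, -3.2]
gripper_width: 0.731
```

Call:
{"op": "drive_tool", "data": {"series": [[0.2,0,0,0],[0.5,-0.1,0,0],[0.8,-0.2,0,0],[1,-0.3,0,0]]}}

```text
time_s: 12.25
tcp_pos: [0.5732, -0.1832, 0.2071]
ee_rot: [[-0.001, -1.0, 0.001], [-1.0, 0.001, 0.0], [-0.0, -0.001, -1.0]]
wrist_force: [-0.4, 1.0, -2.4]
gripper_width: 0.732
```

Call:
{"op": "drive_tool", "data": {"series": [[0.3,-0.1,0,0],[0.6,-0.2,0,0],[0.9,-0.3,0,0],[1,-0.4,0,0]]}}

```text
time_s: 12.75
tcp_pos: [0.621, -0.3039, 0.2065]
ee_rot: [[-0.002, -1.0, -0.0], [-1.0, 0.002, 0.0], [-0.0, 0.0, -1.0]]
wrist_force: [-0.0, 0.6, -2.8]
gripper_width: 0.731
```

Call:
{"op": "drive_tool", "data": {"series": [[0.25,0,0,0],[0.41,0,0,0],[0.41,0,0,0],[0.41,0,0.2,0],[0.41,0,0.4,0],[0.41,0,0.5,0],[0.41,0,0.5,0]]}}

```text
time_s: 13.62
tcp_pos: [0.6208, -0.3504, 0.1461]
ee_rot: [[0.001, -1.0, -0.002], [-1.0, -0.001, 0.001], [-0.001, 0.002, -1.0]]
wrist_force: [1.2, 0.7, -2.3]
gripper_width: 0.731
```

Call:
{"op": "drive_tool", "data": {"series": [[0,0,0.02,0],[0,0,0.035,0],[0,0,0.045,0],[0,0,0.045,0]]}}

```text
time_s: 14.12
tcp_pos: [0.6213, -0.3511, 0.1426]
ee_rot: [[0.0, -1.0, 0.001], [-1.0, -0.0, -0.001], [0.001, -0.001, -1.0]]
wrist_force: [-0.6, 1.5, 2.1]
gripper_width: 0.728
```

Call:
{"op": "drive_tool", "data": {"series": [[0,0,0,0],[0,0,0,0],[0,0,0,0],[0,0,-0.1,0],[0,0,-0.5,0],[0,0,-1,0]], "fingers": 87}}

```text
time_s: 14.88
tcp_pos: [0.6206, -0.3509, 0.2622]
ee_rot: [[0.0, -1.0, -0.003], [-1.0, -0.0, 0.001], [-0.001, 0.003, -1.0]]
wrist_force: [1.0, 0.2, 0.5]
gripper_width: 1.0
```

Call:
{"op": "drive_tool", "data": {"series": [[-0.4,0,0,0],[-0.8,0,0,0],[-1,0,0,0]]}}

```text
time_s: 15.25
tcp_pos: [0.6211, -0.2291, 0.2629]
ee_rot: [[0.002, -1.0, 0.002], [-1.0, -0.002, -0.0], [0.0, -0.002, -1.0]]
wrist_force: [0.5, -0.1, -0.3]
gripper_width: 1.0
```

```bash
python3 look.py c
```

```text
[327.  207.4] [287.  205.2] [0.6057 0.0632 0.0842] 0.0005
[ 0.6214 -0.2289  0.2627] 15.35
```

View pics/c.png

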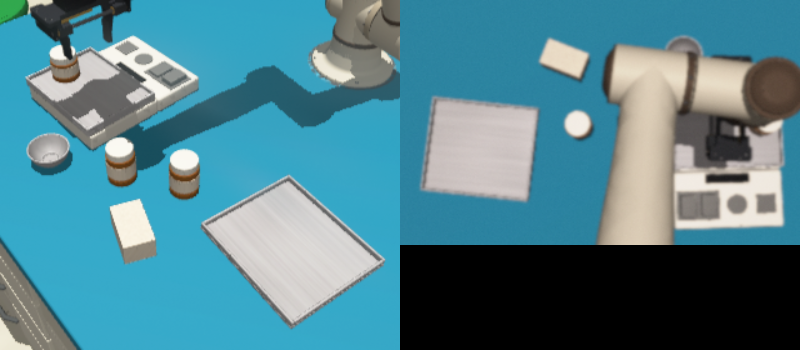

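R stands upright on the pan. P (120,147 in the left crop) and Q have not moved. Next I pick P.

Call:
{"op": "drive_tool", "data": {"series": [[-0.4,-0.2,0,0],[-0.8,-0.4,0,0],[-1,-0.515,0,0]]}}

```text
time_s: 15.72
tcp_pos: [0.684, -0.1099, 0.2615]
ee_rot: [[0.001, -1.0, 0.0], [-1.0, -0.001, -0.0], [0.0, -0.0, -1.0]]
wrist_force: [0.2, -0.6, -0.3]
gripper_width: 1.002
```

Call:
{"op": "drive_tool", "data": {"series": [[-0.3,0,0.1,0],[-0.56,0,0.3,0],[-0.56,0,0.5,0],[-0.56,0,0.5,0]]}}

```text
time_s: 16.23
tcp_pos: [0.6819, -0.0445, 0.1992]
ee_rot: [[-0.001, -1.0, -0.005], [-1.0, 0.001, -0.001], [0.001, 0.005, -1.0]]
wrist_force: [1.1, -0.1, 1.6]
gripper_width: 0.999
```

Call:
{"op": "drive_tool", "data": {"series": [[0,0,0.3,0],[0,0,0.6,0],[0,0,0.8,0],[0,0,0.85,0],[0,0,0.85,0]]}}

```text
time_s: 16.85
tcp_pos: [0.6837, -0.0445, 0.1006]
ee_rot: [[-0.0, -1.0, 0.002], [-1.0, 0.0, -0.0], [0.0, -0.002, -1.0]]
wrist_force: [-0.1, 0.0, 0.7]
gripper_width: 1.003
```

Call:
{"op": "drive_tool", "data": {"series": [[0,0,0,0],[0,0,0,0],[0,0,0,0],[0,0,0,0],[0,0,0,0]], "fingers": 45}}

```text
time_s: 17.48
tcp_pos: [0.6823, -0.0438, 0.1]
ee_rot: [[0.0, -1.0, -0.001], [-1.0, -0.0, -0.0], [0.0, 0.001, -1.0]]
wrist_force: [-3.7, 0.3, 3.7]
gripper_width: 0.679
```

Call:
{"op": "drive_tool", "data": {"series": [[0,0,-0.1,0],[0,0,-0.4,0],[0,0,-0.7,0],[0,0,-1,0]]}}

```text
time_s: 17.98
tcp_pos: [0.683, -0.0437, 0.2207]
ee_rot: [[0.0, -1.0, 0.001], [-1.0, -0.0, 0.0], [-0.0, -0.001, -1.0]]
wrist_force: [0.3, -0.8, -1.1]
gripper_width: 0.685
```

Call:
{"op": "drive_tool", "data": {"series": [[0.2,0,-0.1,0],[0.5,0.1,-0.2,0],[0.8,0.2,-0.2,0],[1,0.3,-0.2,0]]}}

```text
time_s: 18.48
tcp_pos: [0.6457, -0.1661, 0.2425]
ee_rot: [[-0.002, -1.0, -0.001], [-1.0, 0.002, 0.0], [-0.0, 0.001, -1.0]]
wrist_force: [-0.7, 0.1, -3.3]
gripper_width: 0.684
```

Call:
{"op": "drive_tool", "data": {"series": [[0.3,0.1,0,0],[0.6,0.2,0,0],[0.9,0.25,0,0],[0.9,0.25,0.2,0],[0.9,0.25,0.4,0],[0.9,0.25,0.6,0],[0.9,0.25,0.7,0],[0.9,0.25,0.7,0]]}}

```text
time_s: 19.48
tcp_pos: [0.6162, -0.2719, 0.1583]
ee_rot: [[-0.0, -1.0, -0.002], [-1.0, 0.0, 0.001], [-0.001, 0.002, -1.0]]
wrist_force: [-0.0, 1.3, -1.6]
gripper_width: 0.679
```

Call:
{"op": "drive_tool", "data": {"series": [[0,0,0.02,0],[0,0,0.04,0],[0,0,0.05,0],[0,0,0.05,0]]}}

```text
time_s: 19.98
tcp_pos: [0.6172, -0.2719, 0.155]
ee_rot: [[0.001, -1.0, 0.001], [-1.0, -0.001, -0.001], [0.001, -0.001, -1.0]]
wrist_force: [-0.9, 1.0, 3.9]
gripper_width: 0.682
```

Call:
{"op": "drive_tool", "data": {"series": [[0,0,0,0],[0,0,0,0],[0,0,0,0],[0,0,-0.1,0],[0,0,-0.5,0],[0,0,-0.9,0]], "fingers": 87}}

```text
time_s: 20.72
tcp_pos: [0.6168, -0.2719, 0.2633]
ee_rot: [[0.0, -1.0, -0.0], [-1.0, -0.0, -0.0], [0.0, 0.0, -1.0]]
wrist_force: [0.6, -0.5, 0.7]
gripper_width: 1.001
```

Call:
{"op": "drive_tool", "data": {"series": [[-0.4,0,0,0],[-0.8,0,0,0],[-1,0,0,0]]}}

```text
time_s: 21.1
tcp_pos: [0.6169, -0.1498, 0.2629]
ee_rot: [[0.002, -1.0, 0.002], [-1.0, -0.002, 0.0], [-0.0, -0.002, -1.0]]
wrist_force: [0.6, 0.1, 0.2]
gripper_width: 0.999
```

```bash
python3 look.py d
```

```text
[ 0.6171 -0.1496  0.2628] 21.2
```

View pics/d.png

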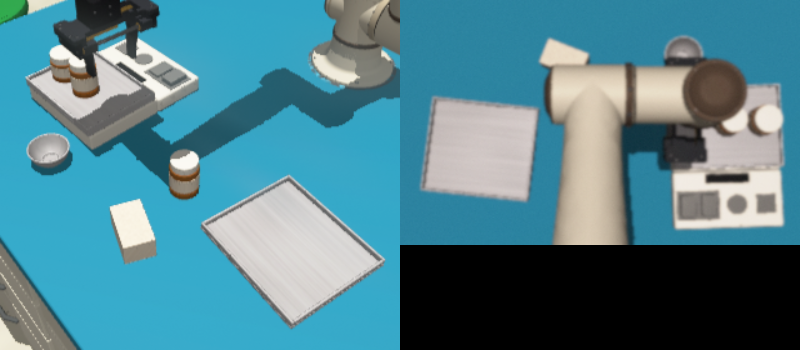

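Both bottles stand upright on the pan. Q is at (184,160) in the left crop, unmoved but shaded. Next I pick Q.

Call:
{"op": "drive_tool", "data": {"series": [[-0.4,0,0,0],[-0.8,0,0,0],[-1,0.09,0,0]]}}

```text
time_s: 21.58
tcp_pos: [0.6065, -0.0306, 0.262]
ee_rot: [[0.001, -1.0, 0.001], [-1.0, -0.001, -0.0], [0.0, -0.001, -1.0]]
wrist_force: [-0.6, 0.3, 0.7]
gripper_width: 1.001
```

Call:
{"op": "drive_tool", "data": {"series": [[-0.4,0,0.1,0],[-0.79,0,0.3,0],[-0.79,0,0.5,0],[-0.79,0,0.5,0]]}}

```text
time_s: 22.08
tcp_pos: [0.6053, 0.0626, 0.2]
ee_rot: [[-0.0, -1.0, -0.004], [-1.0, 0.0, -0.001], [0.001, 0.004, -1.0]]
wrist_force: [-0.3, -0.1, 0.2]
gripper_width: 1.001
```

Call:
{"op": "drive_tool", "data": {"series": [[0,0,0.3,0],[0,0,0.6,0],[0,0,0.8,0],[0,0,0.85,0],[0,0,0.85,0]]}}

```text
time_s: 22.7
tcp_pos: [0.607, 0.0625, 0.1007]
ee_rot: [[-0.001, -1.0, 0.002], [-1.0, 0.001, 0.0], [-0.0, -0.002, -1.0]]
wrist_force: [0.1, 0.7, 0.6]
gripper_width: 0.999
```

Call:
{"op": "drive_tool", "data": {"series": [[0,0,0,0],[0,0,0,0],[0,0,0,0],[0,0,0,0],[0,0,0,0]], "fingers": 45}}

```text
time_s: 23.32
tcp_pos: [0.6053, 0.0629, 0.0999]
ee_rot: [[0.0, -1.0, -0.002], [-1.0, -0.0, -0.0], [0.0, 0.002, -1.0]]
wrist_force: [-3.9, -0.5, 5.7]
gripper_width: 0.682
```

Call:
{"op": "drive_tool", "data": {"series": [[0,0,-0.1,0],[0,0,-0.4,0],[0,0,-0.7,0],[0,0,-1,0]]}}

```text
time_s: 23.82
tcp_pos: [0.6063, 0.0631, 0.2209]
ee_rot: [[-0.0, -1.0, 0.001], [-1.0, 0.0, 0.0], [-0.0, -0.001, -1.0]]
wrist_force: [0.5, 0.6, -1.7]
gripper_width: 0.681
```

Call:
{"op": "drive_tool", "data": {"series": [[0.2,0,-0.1,0],[0.5,0,-0.2,0],[0.8,0,-0.2,0],[1,-0.06,-0.2,0]]}}

```text
time_s: 24.32
tcp_pos: [0.6132, -0.0584, 0.2442]
ee_rot: [[-0.001, -1.0, 0.001], [-1.0, 0.001, 0.0], [-0.0, -0.001, -1.0]]
wrist_force: [-0.1, 0.9, -1.1]
gripper_width: 0.68
```

Call:
{"op": "drive_tool", "data": {"series": [[0.3,0,0,0],[0.6,0,0,0],[0.9,0,0,0],[1,0,0,0]]}}

```text
time_s: 24.82
tcp_pos: [0.6132, -0.1789, 0.2435]
ee_rot: [[-0.002, -1.0, 0.001], [-1.0, 0.002, -0.0], [0.0, -0.001, -1.0]]
wrist_force: [-1.3, 0.2, -1.6]
gripper_width: 0.68
```

Call:
{"op": "drive_tool", "data": {"series": [[0.13,0,0,0],[0.13,0,0,0],[0.13,0,0.2,0],[0.13,0,0.4,0],[0.13,0,0.6,0],[0.13,0,0.7,0],[0.13,0,0.7,0]]}}

```text
time_s: 25.7
tcp_pos: [0.6133, -0.192, 0.1596]
ee_rot: [[0.001, -1.0, -0.001], [-1.0, -0.001, -0.0], [0.0, 0.001, -1.0]]
wrist_force: [-1.3, 0.6, -0.1]
gripper_width: 0.682
```

Call:
{"op": "drive_tool", "data": {"series": [[0,0,0.02,0],[0,0,0.04,0],[0,0,0.05,0],[0,0,0.05,0]]}}

```text
time_s: 26.2
tcp_pos: [0.6133, -0.1925, 0.1586]
ee_rot: [[0.002, -1.0, 0.002], [-1.0, -0.002, -0.001], [0.001, -0.002, -1.0]]
wrist_force: [-7.3, 5.7, 18.7]
gripper_width: 0.686
```

Contact came about 4 mm too early, so I look before letting go.

```bash
python3 - <<'E'
from h import *
S,T=capture("scene"),capture("top")
cv2.imwrite("pics/e.png",np.hstack([cv2.resize(S["color"][80:210,190:350],(480,390),interpolation=cv2.INTER_CUBIC),cv2.resize(T["color"][165:295,350:460],(320,378),interpolation=cv2.INTER_CUBIC)[:390] if 0 else cv2.resize(T["color"][165:295,352:459],(320,390),interpolation=cv2.INTER_CUBIC)]))
print(pix(S,(.613,-.193,.055)),pix(S,(.613,-.193,.14)),pix(S,(.613,-.1535,.055)),pix(S,(.613,-.1485,.065)))
E
```

```text
[265.38761796 164.89834631] [262.48660965 139.90322434] [273.58717737 172.15051807] [274.36621218 170.26006662]
```

View pics/e.png

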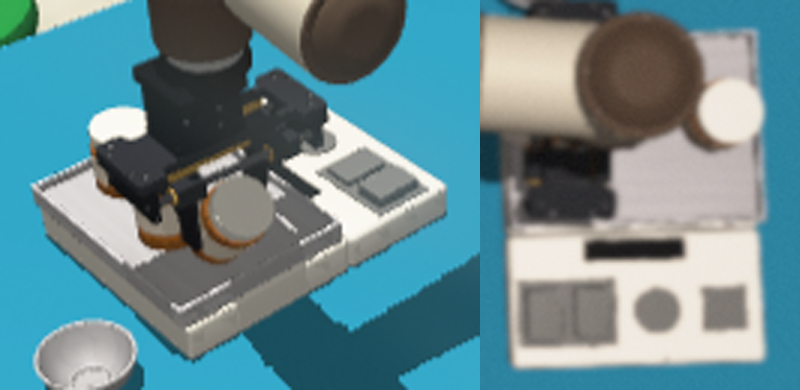

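Q has tilted in the jaws, with its top leaning to +y. I raise it a little and look at it and its neighbour.

Call:
{"op": "drive_tool", "data": {"series": [[0,0,-0.1,0],[0,0,-0.3,0],[0,0,-0.6,0],[0,0,-0.8,0],[0,0,-0.8,0],[0,0,-0.8,0]]}}

```text
time_s: 27.05
tcp_pos: [0.6126, -0.1925, 0.248]
ee_rot: [[-0.001, -1.0, -0.002], [-1.0, 0.001, 0.001], [-0.001, 0.002, -1.0]]
wrist_force: [-0.8, -0.3, -2.2]
gripper_width: 0.68
```

```bash
python3 - <<'E'
from h import *
S,T=capture("scene"),capture("top")
cv2.imwrite("pics/f.png",cv2.resize(S["color"][50:210,190:350],(640,600),interpolation=cv2.INTER_CUBIC))
for p in((.613,-.193,.055),(.617,-.272,.055),(.617,-.272,.14),(.621,-.351,.055)):
    q=pix(S,p); print(p,q.round(1),((q-[190,50])*[4,3.75]).round())
print(telemetry.sense()["tcp_pos"],telemetry.sense()["wrist_force"])
E
```

```text
(0.613, -0.193, 0.055) [265.4 164.9] [302. 431.]
(0.617, -0.272, 0.055) [248.7 151.7] [235. 381.]
(0.617, -0.272, 0.14) [245.  126.9] [220. 289.]
(0.621, -0.351, 0.055) [233.  139.4] [172. 335.]
[ 0.61254197 -0.19250863  0.24755616] [-0.36197074 -0.76681249 -2.0614003 ]
```

View pics/f.png

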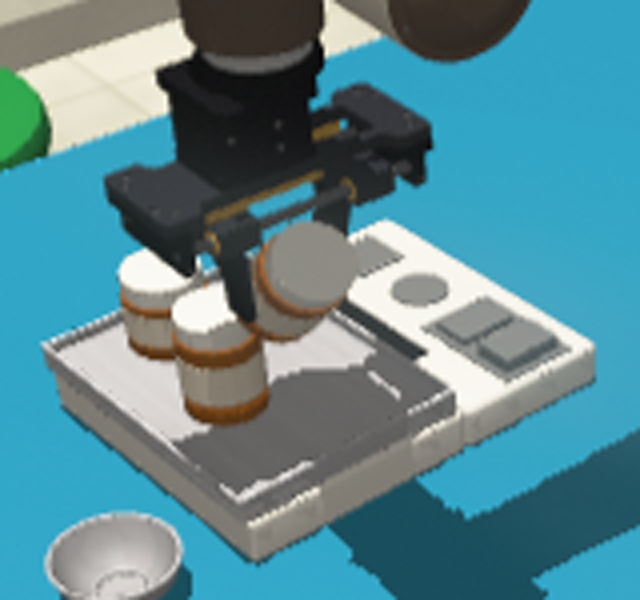

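```bash
python3 - <<'E'
from h import *
S=capture("scene")
print([(b[0].round(1).tolist(),b[1].tolist()) for b in blobs(white(S),60,340)])
def px(x,u,v):
    e,d=ray(S,u,v); return e+d*(x-e[0])/d[0]
f=lambda u,v:(190+u/4,50+v/3.75)
p=px(.6125,*f(313,262)); g=np.array([.6125,-.1925,.1965]); d=p-g
print("capQ",p,d,np.degrees(np.arctan2(d[1],d[2])),np.hypot(d[1],d[2]))
for th in(20,30,40,50,60):
    t=np.radians(th); q=pix(S,g+.037*np.array([0,np.sin(t),np.cos(t)])); print(th,((q-[190,50])*[4,3.75]).round())
print("P cap",plane(S,*f(215,312),.14),"P foot",plane(S,*f(228,423),.055), "R cap",plane(S,*f(158,268),.12))
E
```

```text
[([275.3, 57.7], [270, 50, 15, 15, 121]), ([451.1, 70.1], [444, 58, 15, 23, 98]), ([516.8, 94.5], [505, 84, 26, 25, 107]), ([226.9, 122.7], [220, 117, 17, 11, 131]), ([240.2, 132.2], [233, 125, 16, 14, 148]), ([268.6, 143.2], [256, 135, 28, 17, 229]), ([220.4, 202.4], [211, 196, 23, 14, 186])]
capQ [ 0.6125     -0.15457176  0.22240142] [0.         0.03792824 0.02590142] 55.67060251553495 0.04592858410959288
20 [289. 234.]
30 [294. 241.]
40 [300. 249.]
50 [304. 258.]
60 [309. 268.]
P cap [ 0.63509728 -0.24973453  0.14      ] P foot [ 0.64733399 -0.23293517  0.055     ] R cap [ 0.62332331 -0.34879573  0.12      ]
```

P was knocked to about (0.634,-0.254), so Q's foot landed on its cap and Q turned about 50° in the jaws. I can right Q by hooking its lower foot edge on the pan's +y lip and moving −y.

Call:
{"op": "drive_tool", "data": {"series": [[-0.3,0,0,0],[-0.6,0,0,0],[-0.86,0,0,0],[-0.86,0,0,0],[-0.86,0,0.25,0],[-0.86,0,0.5,0],[-0.86,0,0.735,0],[-0.86,0,0.735,0]]}}

```text
time_s: 28.2
tcp_pos: [0.6115, -0.0902, 0.1583]
ee_rot: [[-0.001, -1.0, -0.007], [-1.0, 0.001, -0.0], [0.0, 0.007, -1.0]]
wrist_force: [0.1, 0.1, -1.6]
gripper_width: 0.684
```

Call:
{"op": "drive_tool", "data": {"series": [[0.06,0,0,0],[0.12,0,0,0],[0.18,0,0,0],[0.24,0,0,0],[0.3,0,0,0]]}}

```text
time_s: 28.82
tcp_pos: [0.6132, -0.126, 0.1615]
ee_rot: [[-0.0, -1.0, 0.0], [-1.0, 0.0, 0.0], [-0.0, -0.0, -1.0]]
wrist_force: [-0.5, -0.5, -1.4]
gripper_width: 0.682
```

Call:
{"op": "drive_tool", "data": {"series": [[0.03,0,0,0],[0.06,0,0,0],[0.09,0,0,0],[0.12,0,0,0]]}}

```text
time_s: 29.32
tcp_pos: [0.6132, -0.1399, 0.1613]
ee_rot: [[0.0, -1.0, -0.0], [-1.0, -0.0, -0.0], [0.0, 0.0, -1.0]]
wrist_force: [0.1, 0.1, -1.3]
gripper_width: 0.683
```

```bash
python3 - <<'E'
from h import *
S=capture("scene")
cv2.imwrite("pics/g.png",cv2.resize(S["color"][80:210,190:350],(738,600),interpolation=cv2.INTER_CUBIC))
E
```

```text
(no output)
```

View pics/g.png

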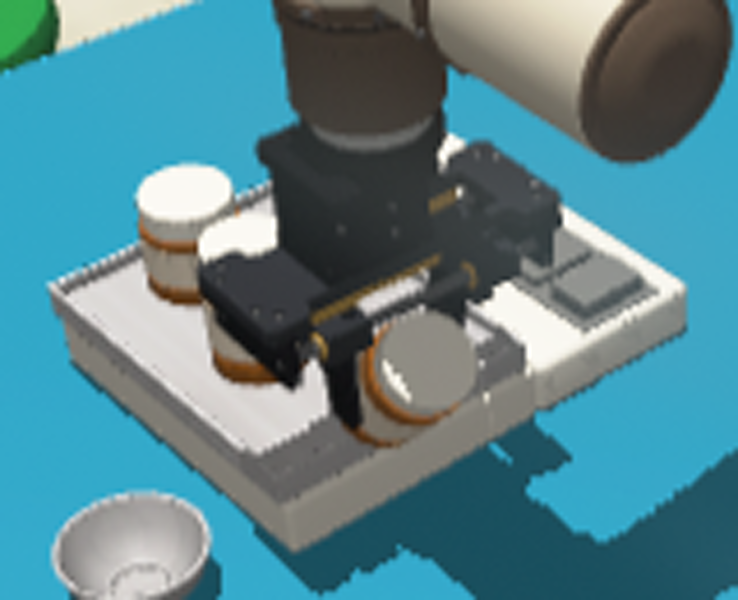

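The cap, at (430,360) in the crop, still leans about 55°. The bottle sits lower in the jaws than I assumed, so the foot cleared the lip. I back off, go 6 mm lower and retry.

Call:
{"op": "drive_tool", "data": {"series": [[-0.15,0,0,0],[-0.3,0,0,0],[-0.3,0,0.05,0],[-0.3,0,0.055,0],[-0.25,0,0.055,0],[-0.2,0,0.055,0],[-0.15,0,0.055,0],[-0.1,0,0.055,0],[-0.05,0,0.055,0],[-0.05,0,0.055,0]]}}

```text
time_s: 30.62
tcp_pos: [0.6132, -0.1343, 0.1547]
ee_rot: [[-0.001, -1.0, -0.0], [-1.0, 0.001, 0.0], [-0.0, 0.0, -1.0]]
wrist_force: [-0.6, -0.1, -2.4]
gripper_width: 0.68
```

Call:
{"op": "drive_tool", "data": {"series": [[0.03,0,0,0],[0.06,0,0,0],[0.09,0,0,0],[0.09,0,0,0]]}}

```text
time_s: 31.12
tcp_pos: [0.6133, -0.1423, 0.1553]
ee_rot: [[0.001, -1.0, 0.0], [-1.0, -0.001, 0.003], [-0.003, -0.001, -1.0]]
wrist_force: [-2.1, 8.4, 2.0]
gripper_width: 0.683
```

Call:
{"op": "drive_tool", "data": {"series": [[0.03,0,0,0],[0.06,0,0,0],[0.09,0,0,0],[0.09,0,0,0]]}}

```text
time_s: 31.62
tcp_pos: [0.6134, -0.1534, 0.1567]
ee_rot: [[0.001, -1.0, 0.001], [-1.0, -0.001, 0.002], [-0.002, -0.001, -1.0]]
wrist_force: [-4.3, 8.0, 7.3]
gripper_width: 0.682
```

Call:
{"op": "drive_tool", "data": {"series": [[0.03,0,0,0],[0.06,0,0,0],[0.09,0,0,0],[0.09,0,0,0]]}}

```text
time_s: 32.12
tcp_pos: [0.614, -0.1647, 0.1568]
ee_rot: [[0.001, -1.0, 0.003], [-1.0, -0.001, 0.001], [-0.001, -0.003, -1.0]]
wrist_force: [-1.9, 6.4, 6.8]
gripper_width: 0.68
```

Call:
{"op": "drive_tool", "data": {"series": [[0.03,0,0,0],[0.06,0,0,0],[0.09,0,0,0],[0.09,0,0,0]]}}

```text
time_s: 32.62
tcp_pos: [0.6147, -0.1758, 0.1569]
ee_rot: [[0.001, -1.0, 0.005], [-1.0, -0.001, 0.001], [-0.001, -0.005, -1.0]]
wrist_force: [-0.3, 6.0, 5.0]
gripper_width: 0.681
```

```bash
python3 - <<'E'
from h import *
S,T=capture("scene"),capture("top")
cv2.imwrite("pics/h.png",np.hstack([cv2.resize(S["color"][80:210,190:350],(480,390),interpolation=cv2.INTER_CUBIC),cv2.resize(T["color"][165:295,352:459],(320,390),interpolation=cv2.INTER_CUBIC)]))
E
```

```text
(no output)
```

View pics/h.png

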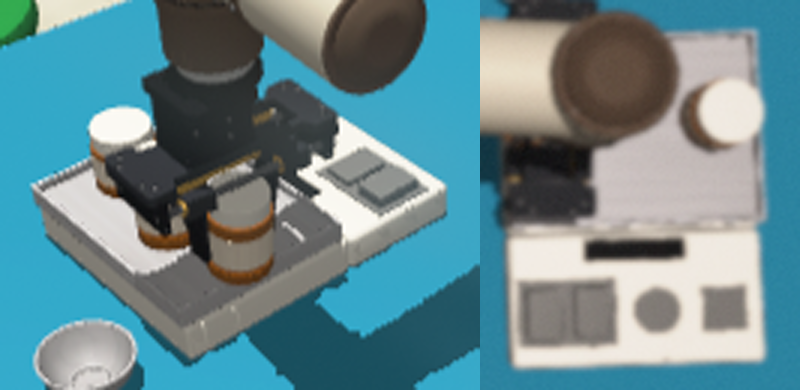

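Q is back to nearly upright, with its foot still on the lip. I lift, move it clear of P and the lip, and set it down.

Call:
{"op": "drive_tool", "data": {"series": [[0,0,-0.08,0],[0,0,-0.2,0],[0.05,0.1,-0.2,0],[0.1,0.19,-0.2,0],[0.1,0.19,-0.2,0],[0.1,0.19,-0.1,0],[0.1,0.19,0,0],[0.1,0.19,0.03,0],[0.1,0.19,0.03,0]]}}

```text
time_s: 33.85
tcp_pos: [0.5911, -0.1918, 0.1555]
ee_rot: [[0.003, -1.0, 0.002], [-1.0, -0.003, -0.006], [0.006, -0.002, -1.0]]
wrist_force: [-6.3, -7.1, 18.5]
gripper_width: 0.685
```

Call:
{"op": "drive_tool", "data": {"series": [[0,0,0.01,0],[0,0,0.02,0],[0,0,0.02,0]]}}

```text
time_s: 34.22
tcp_pos: [0.5913, -0.1924, 0.1549]
ee_rot: [[0.003, -1.0, 0.003], [-1.0, -0.003, -0.007], [0.007, -0.003, -1.0]]
wrist_force: [-8.1, -8.4, 25.0]
gripper_width: 0.68
```

Call:
{"op": "drive_tool", "data": {"series": [[0,0,-0.015,0],[0,0,-0.025,0],[0,0,-0.025,0]]}}

```text
time_s: 34.6
tcp_pos: [0.5914, -0.1918, 0.1552]
ee_rot: [[0.002, -1.0, 0.003], [-1.0, -0.002, -0.005], [0.005, -0.003, -1.0]]
wrist_force: [-4.1, -8.7, 14.4]
gripper_width: 0.68
```

Call:
{"op": "drive_tool", "data": {"series": [[0,0,0,0],[0,0,0,0],[0,0,0,0],[0,0,-0.1,0],[0,0,-0.5,0],[0,0,-0.9,0]], "fingers": 87}}

```text
time_s: 35.35
tcp_pos: [0.5905, -0.1888, 0.2613]
ee_rot: [[0.001, -1.0, -0.0], [-1.0, -0.001, -0.0], [0.0, 0.0, -1.0]]
wrist_force: [1.2, -0.3, -0.0]
gripper_width: 0.999
```

Call:
{"op": "drive_tool", "data": {"series": [[-0.4,0.4,0,0],[-0.8,0.8,0,0],[-1,1,0,0],[-1,1,0,0]], "fingers": 0}}

```text
time_s: 35.85
tcp_pos: [0.4686, -0.0675, 0.2611]
ee_rot: [[0.003, -1.0, 0.002], [-1.0, -0.003, 0.001], [-0.001, -0.002, -1.0]]
wrist_force: [0.6, -0.6, 0.8]
gripper_width: 0.635
```

```bash
python3 - <<'E'
from h import *
S,T=capture("scene"),capture("top")
cv2.imwrite("pics/i.png",np.hstack([cv2.resize(S["color"][80:210,190:350],(480,390),interpolation=cv2.INTER_CUBIC),cv2.resize(T["color"][165:295,352:459],(320,390),interpolation=cv2.INTER_CUBIC)]))
print([(b[0].round(1),b[1][:4]) for b in blobs(white(T),150,420)],[(b[0].round(1),b[1][:4]) for b in blobs(white(S),150,420)])
print(telemetry.sense()["tcp_pos"])
E
```

```text
[] [(array([358.8,   3.5]), array([337,   0,  38,  11], dtype=int32)), (array([576.3,  24.4]), array([568,  14,  19,  22], dtype=int32)), (array([229.4, 121.5]), array([220, 116,  20,  12], dtype=int32)), (array([288.9, 153.4]), array([282, 143,  18,  21], dtype=int32)), (array([220.5, 202.5]), array([211, 196,  23,  14], dtype=int32))]
[ 0.47092867 -0.06861609  0.26086134]
```

View pics/i.png

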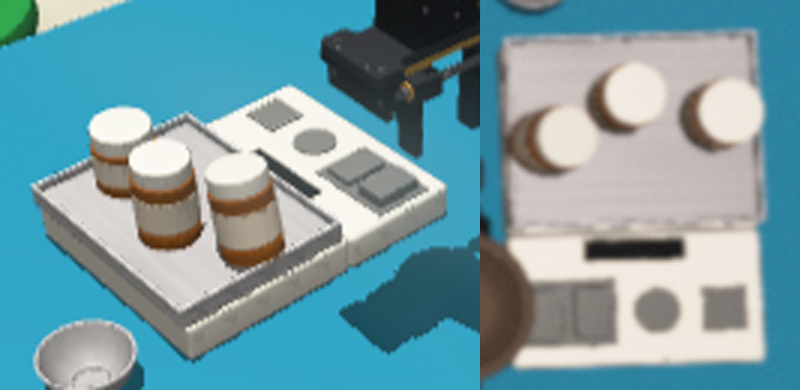

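Q's foot edge rests on the +y lip: in the left crop its cap is at (238,175) and its foot at (255,245), leaning about 10°. P and R stand properly. I measure and regrip Q.

```bash
python3 - <<'E'
from h import *
S,T=capture("scene"),capture("top")
t=lambda u,v:(352+(u-480)/2.99,165+v/3)
s=lambda u,v:(190+u/3,80+v/3)
for n,a,b in(("Qcap",s(238,175),t(566,137)),("Pcap",s(161,162),t(635,96)),("Rcap",s(120,128),t(731,112))):
    p,e=tri(S,a,T,b); print(n,p.round(4),e.round(4))
print("Qfoot S front",plane(S,*s(255,268),.055))
E
```

```text
Qcap [ 0.5919 -0.1955  0.1339] 0.0028
Pcap [ 0.6317 -0.2594  0.1305] 0.0017
Rcap [ 0.6209 -0.3535  0.1125] 0.0013
Qfoot S front [ 0.60331229 -0.16071533  0.055     ]
```

Call:
{"op": "drive_tool", "data": {"series": [[0,0,0,0],[0.3,-0.3,0,0],[0.6,-0.6,0,0],[1,-1,0,0],[1,-1,0,0],[1,-1,0,0],[1,-1,0,0]], "fingers": 87}}

```text
time_s: 36.92
tcp_pos: [0.5897, -0.1884, 0.2598]
ee_rot: [[0.0, -1.0, -0.0], [-1.0, -0.0, 0.0], [-0.0, 0.0, -1.0]]
wrist_force: [0.4, -0.7, -0.1]
gripper_width: 0.999
```

Call:
{"op": "drive_tool", "data": {"series": [[0.02,-0.01,0.2,0],[0.02,-0.01,0.5,0],[0.02,-0.01,0.75,0],[0.02,-0.01,0.87,0],[0.02,-0.01,0.87,0]]}}

```text
time_s: 37.55
tcp_pos: [0.5912, -0.1908, 0.1552]
ee_rot: [[0.001, -1.0, -0.001], [-1.0, -0.001, -0.0], [0.0, 0.001, -1.0]]
wrist_force: [-0.3, 0.6, 0.2]
gripper_width: 1.002
```

Call:
{"op": "drive_tool", "data": {"series": [[0,0,0,0],[0,0,0,0],[0,0,0,0],[0,0,0,0],[0,0,0,0]], "fingers": 45}}

```text
time_s: 38.17
tcp_pos: [0.5918, -0.1915, 0.1558]
ee_rot: [[0.0, -1.0, 0.001], [-1.0, -0.0, -0.0], [0.0, -0.001, -1.0]]
wrist_force: [-1.4, 0.1, 2.6]
gripper_width: 0.683
```

Call:
{"op": "drive_tool", "data": {"series": [[0,0,-0.05,0],[0,0,-0.15,0],[0.05,0.07,-0.15,0],[0.1,0.13,-0.15,0],[0.1,0.13,-0.15,0],[0.1,0.13,-0.08,0],[0.1,0.13,-0.02,0],[0.1,0.13,-0.02,0]]}}

```text
time_s: 39.17
tcp_pos: [0.5758, -0.2032, 0.1566]
ee_rot: [[0.0, -1.0, -0.002], [-1.0, -0.0, 0.0], [-0.0, 0.002, -1.0]]
wrist_force: [0.0, -0.2, -1.8]
gripper_width: 0.685
```

Call:
{"op": "drive_tool", "data": {"series": [[0,0,0.02,0],[0,0,0.04,0],[0,0,0.04,0]]}}

```text
time_s: 39.55
tcp_pos: [0.5762, -0.2032, 0.1555]
ee_rot: [[0.001, -1.0, 0.001], [-1.0, -0.001, -0.001], [0.001, -0.001, -1.0]]
wrist_force: [-4.2, 2.3, 9.3]
gripper_width: 0.685
```

Call:
{"op": "drive_tool", "data": {"series": [[0,0,0.01,0],[0,0,0.02,0],[0,0,0.02,0]]}}

```text
time_s: 39.92
tcp_pos: [0.5762, -0.2031, 0.1552]
ee_rot: [[0.001, -1.0, 0.001], [-1.0, -0.001, -0.001], [0.001, -0.001, -1.0]]
wrist_force: [-6.6, 6.1, 18.5]
gripper_width: 0.685
```

Stiff contact, so the foot is flat. I relieve the load, release, retreat and look.

Call:
{"op": "drive_tool", "data": {"series": [[0,0,-0.02,0],[0,0,-0.03,0],[0,0,-0.03,0]]}}

```text
time_s: 40.3
tcp_pos: [0.5762, -0.2032, 0.1555]
ee_rot: [[0.0, -1.0, 0.001], [-1.0, -0.0, -0.0], [0.0, -0.001, -1.0]]
wrist_force: [-3.6, 2.7, 8.6]
gripper_width: 0.683
```

Call:
{"op": "drive_tool", "data": {"series": [[0,0,0,0],[0,0,0,0],[0,0,0,0],[0,0,-0.1,0],[0,0,-0.5,0],[0,0,-0.9,0]], "fingers": 87}}

```text
time_s: 41.05
tcp_pos: [0.576, -0.2035, 0.2639]
ee_rot: [[0.0, -1.0, -0.0], [-1.0, -0.0, -0.0], [0.0, 0.0, -1.0]]
wrist_force: [1.1, -0.7, -0.2]
gripper_width: 0.999
```

Call:
{"op": "drive_tool", "data": {"series": [[-0.4,0.4,0,0],[-0.8,0.8,0,0],[-1,1,0,0],[-1,1,0,0]], "fingers": 0}}

```text
time_s: 41.55
tcp_pos: [0.4542, -0.0822, 0.2635]
ee_rot: [[0.003, -1.0, 0.002], [-1.0, -0.003, 0.001], [-0.001, -0.002, -1.0]]
wrist_force: [0.4, -0.7, 0.8]
gripper_width: 0.634
```

```bash
python3 - <<'E'
from h import *
S,T=capture("scene"),capture("top")
cv2.imwrite("pics/j.png",np.hstack([cv2.resize(S["color"][80:210,190:350],(480,390),interpolation=cv2.INTER_CUBIC),cv2.resize(T["color"][165:295,352:459],(320,390),interpolation=cv2.INTER_CUBIC)]))
print(telemetry.sense()["tcp_pos"])
E
```

```text
[ 0.45651556 -0.08320797  0.26333447]
```

View pics/j.png

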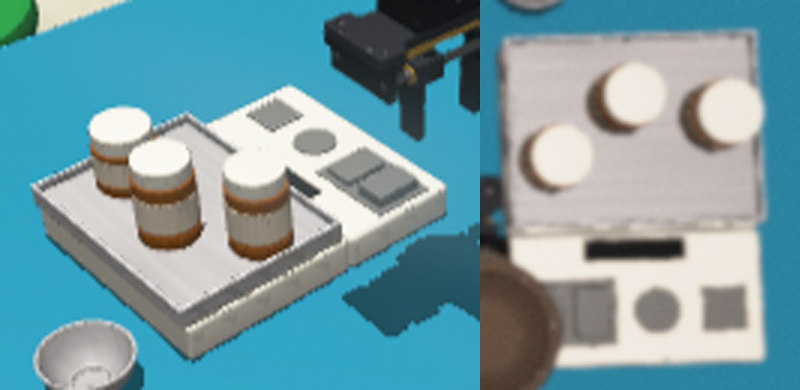

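All three bottles now stand flat and upright on the pan, caps at (257,170), (161,158) and (120,125) in the left crop, and the gripper is clear. On to the store pad.

Call:
{"op": "drive_tool", "data": {"series": [[0.4,0.1,0,0],[0.8,0.167,0,0],[1,0.167,0,0]], "fingers": 0}}

```text
time_s: 42.02
tcp_pos: [0.4363, -0.2061, 0.2622]
ee_rot: [[-0.003, -1.0, 0.0], [-1.0, 0.003, -0.0], [0.0, -0.0, -1.0]]
wrist_force: [0.2, 0.1, 0.3]
gripper_width: 0.197
```

Call:
{"op": "drive_tool", "data": {"series": [[0.4,0,0,0],[0.8,0,0,0],[1,0,0,0]]}}

```text
time_s: 42.4
tcp_pos: [0.4363, -0.3269, 0.2617]
ee_rot: [[-0.003, -1.0, -0.0], [-1.0, 0.003, -0.001], [0.001, 0.0, -1.0]]
wrist_force: [0.2, 0.2, -0.3]
gripper_width: 0.008
```

Call:
{"op": "drive_tool", "data": {"series": [[0.2,0,0,0],[0.37,0,0,0],[0.37,0,0.3,0],[0.37,0,0.6,0],[0.37,0,0.9,0],[0.37,0,1,0],[0.37,0,1,0]]}}

```text
time_s: 43.28
tcp_pos: [0.4362, -0.3683, 0.1418]
ee_rot: [[-0.0, -1.0, -0.001], [-1.0, 0.0, 0.0], [-0.0, 0.001, -1.0]]
wrist_force: [0.6, 0.6, 0.8]
gripper_width: 0.006
```

Call:
{"op": "drive_tool", "data": {"series": [[0,0,0.1,0],[0,0,0.2,0],[0,0,0.24,0],[0,0,0.24,0]]}}

```text
time_s: 43.78
tcp_pos: [0.4359, -0.3678, 0.1131]
ee_rot: [[0.0, -1.0, -0.001], [-1.0, -0.0, 0.0], [-0.0, 0.001, -1.0]]
wrist_force: [0.0, -0.4, -0.8]
gripper_width: 0.009
```

Call:
{"op": "drive_tool", "data": {"series": [[0,0,0.01,0],[0,0,0.02,0],[0,0,0.02,0],[0,0,0.02,0]]}}

```text
time_s: 44.28
tcp_pos: [0.4362, -0.3679, 0.1116]
ee_rot: [[0.0, -1.0, 0.001], [-1.0, -0.0, -0.001], [0.001, -0.001, -1.0]]
wrist_force: [-0.9, 1.0, 5.4]
gripper_width: 0.007
```

Call:
{"op": "drive_tool", "data": {"series": [[0,0,0.007,0],[0,0,0.007,0],[0,0,0.007,0],[0,0,0.007,0],[0,0,0.007,0],[0,0,0.007,0]]}}

```text
time_s: 45.02
tcp_pos: [0.4363, -0.3679, 0.1112]
ee_rot: [[0.0, -1.0, 0.001], [-1.0, -0.0, -0.001], [0.001, -0.001, -1.0]]
wrist_force: [-0.1, 2.5, 7.6]
gripper_width: 0.005
```

Store pad held at 7.6 N for 0.75 s. Lifting; then I measure the bottles again before gripping.

Call:
{"op": "drive_tool", "data": {"series": [[0,0,-0.2,0],[0,0,-0.6,0],[0,0,-1,0]], "fingers": 87}}

```text
time_s: 45.4
tcp_pos: [0.4357, -0.3676, 0.2305]
ee_rot: [[-0.0, -1.0, -0.001], [-1.0, 0.0, 0.001], [-0.001, 0.001, -1.0]]
wrist_force: [0.6, -0.6, -0.4]
gripper_width: 0.26
```

Call:
{"op": "drive_tool", "data": {"series": [[-0.3,0,-0.2,0],[-0.6,0,-0.2,0],[-1,0,-0.2,0],[-1,0,-0.2,0]]}}

```text
time_s: 45.9
tcp_pos: [0.4356, -0.2456, 0.254]
ee_rot: [[0.003, -1.0, 0.0], [-1.0, -0.003, 0.001], [-0.001, -0.0, -1.0]]
wrist_force: [0.4, -0.6, -0.1]
gripper_width: 0.72
```

```bash
cat > caps.py <<'E'
from h import *
S,T=capture("scene"),capture("top")
for n,c,z in(("T",T,(.14,.12)),("S",S,(.14,.12))):
    for b in blobs(white(c),120,420):
        p,q=plane(c,*b[0],z[0]),plane(c,*b[0],z[1])
        w,l=plane(c,*b[0],.09),plane(c,*b[0],.07)
        if .4<p[0]<.85 and abs(p[1])<.5: print(n,b[0].round(1),b[1][2:],"z.14",p[:2].round(4),"z.12",q[:2].round(4),"z.09",w[:2].round(4),"z.07",l[:2].round(4))
print(telemetry.sense()["tcp_pos"].round(4))
E
python3 caps.py
```

```text
T [437.2 248.4] [ 18  23 280] z.14 [ 0.4941 -0.3489] z.12 [ 0.4937 -0.3553] z.09 [ 0.4929 -0.3648] z.07 [ 0.4924 -0.3712]
S [229.4 121.5] [ 20  12 200] z.14 [ 0.6363 -0.3217] z.12 [ 0.6234 -0.3489] z.09 [ 0.6041 -0.3898] z.07 [ 0.5912 -0.417 ]
S [304.1 153. ] [ 20  23 164] z.14 [ 0.5624 -0.0801] z.12 [ 0.5474 -0.1005] z.09 [ 0.5249 -0.1312] z.07 [ 0.51   -0.1517]
S [220.3 202.8] [ 17  14 148] z.14 [ 0.8178 -0.0573] z.12 [ 0.81   -0.0772] z.09 [ 0.7983 -0.1069] z.07 [ 0.7905 -0.1267]
[ 0.4361 -0.2475  0.254 ]
```

```bash
python3 - <<'E'
import re
s=open("h.py").read(); s=s.replace("(h[...,1]<45)&(h[...,2]>185)","(h[...,1]<45)&(h[...,2]>TH)").replace("import cv2","TH=222\nimport cv2",1); open("h.py","w").write(s)
E
python3 caps.py; python3 - <<'E'
from h import *
T=capture("top"); h=cv2.cvtColor(T["color"],cv2.COLOR_BGR2HSV)
for u,v in((378,216),(403,196),(435,202),(420,215),(415,255)): print(u,v,h[v,u])
S=capture("scene"); h=cv2.cvtColor(S["color"],cv2.COLOR_BGR2HSV)
for u,v in((275,136),(243,132),(230,122),(225,150)): print(u,v,h[v,u])
E
```

```text
T [404.  195.5] [ 19  20 302] z.14 [ 0.6353 -0.2581] z.12 [ 0.6375 -0.2628] z.09 [ 0.6408 -0.2698] z.07 [ 0.6429 -0.2744]
T [435.7 201.4] [ 20  21 321] z.14 [ 0.6214 -0.3445] z.12 [ 0.6233 -0.3508] z.09 [ 0.6261 -0.3602] z.07 [ 0.628  -0.3665]
T [379.7 216.1] [ 20  20 314] z.14 [ 0.5779 -0.1925] z.12 [ 0.579 -0.196] z.09 [ 0.5806 -0.2011] z.07 [ 0.5817 -0.2045]
T [437.3 249.4] [ 16  18 194] z.14 [ 0.4916 -0.349 ] z.12 [ 0.491  -0.3554] z.09 [ 0.4902 -0.3649] z.07 [ 0.4897 -0.3713]
T [338.6 261.8] [ 30  19 355] z.14 [ 0.4524 -0.0833] z.12 [ 0.4511 -0.0847] z.09 [ 0.4492 -0.0867] z.07 [ 0.4479 -0.0881]
T [374.1 269. ] [ 20  22 244] z.14 [ 0.4351 -0.1792] z.12 [ 0.4335 -0.1823] z.09 [ 0.4311 -0.1871] z.07 [ 0.4295 -0.1902]
S [229.5 121.2] [ 20  12 188] z.14 [ 0.6358 -0.3226] z.12 [ 0.6228 -0.3498] z.09 [ 0.6035 -0.3907] z.07 [ 0.5906 -0.418 ]
S [242.8 131.8] [ 20  12 190] z.14 [ 0.6337 -0.2568] z.12 [ 0.6207 -0.2822] z.09 [ 0.6012 -0.3204] z.07 [ 0.5883 -0.3458]
S [304.5 151.1] [ 17  16 133] z.14 [ 0.5568 -0.0853] z.12 [ 0.5417 -0.1059] z.09 [ 0.519  -0.1368] z.07 [ 0.5039 -0.1574]
[ 0.4361 -0.2484  0.2538]
378 216 [ 18  16 242]
403 196 [ 15  15 241]
435 202 [ 17  15 240]
420 215 [  5  14 196]
415 255 [10 27 28]
275 136 [ 24  10 247]
243 132 [ 24  10 248]
230 122 [ 24  10 248]
225 150 [  6   6 211]
```

```bash
python3 - <<'E'
from h import *
S,T=capture("scene"),capture("top")
im=cv2.imread("pics/j.png")[:, :480]; h=cv2.cvtColor(im,cv2.COLOR_BGR2HSV)
m=(h[...,1]<45)&(h[...,2]>225); m[:,300:]=0
for b in blobs(m,900,6000):
    u,v=190+b[0][0]/3,80+b[0][1]/3; print(u.round(1),v.round(1),b[1][2:]//3,plane(S,u,v,.14).round(4),plane(S,u,v,.12).round(4))
    for t in((404,195.5),(435.7,201.4),(379.7,216.1)):
        p,e=tri(S,(u,v),T,t)
        if e<.01: print("   ",p.round(4),e.round(4))
# foot line: lower orange band extents, for lean: compare with upright model axis
for x,y in((.578,-.1925),(.578,-.203)): print(pix(S,(x,y,.055)),pix(S,(x,y,.14)))
o=(h[...,0]>5)&(h[...,0]<18)&(h[...,1]>140)
for b in blobs(o,150,6000): print("band",(b[0]/3+[190,80]).round(1),b[1][2:]/3, "x-range",190+b[1][0]/3,190+(b[1][0]+b[1][2])/3)
E
```

```text
212.1 82.9 [ 24   9 360] [ 0.57   -0.5367  0.14  ] [ 0.5552 -0.57    0.12  ]
276.3 127.9 [  31   33 1566] [ 0.554  -0.2142  0.14  ] [ 0.5388 -0.2384  0.12  ]
    [ 0.5744 -0.1867  0.1644] 0.0054
229.8 121.6 [ 20  11 549] [ 0.636  -0.3205  0.14  ] [ 0.6231 -0.3477  0.12  ]
    [ 0.6227 -0.3508  0.1184] 0.0019
243.1 132.3 [ 19  12 557] [ 0.6342 -0.2545  0.14  ] [ 0.6212 -0.2798  0.12  ]
    [ 0.6343 -0.2575  0.1387] 0.0031
[275.92128616 159.86113818] [273.57763303 134.92983415]
[273.76681584 158.02291061] [271.32865134 133.12379961]
band [226.5 132.9] [12.          5.33333333 59.66666667] x-range 220.66666666666666 232.66666666666666
band [241.2 144.2] [ 31.33333333  11.         329.33333333] x-range 223.33333333333334 254.66666666666669
band [272.8 148.2] [ 18.           8.         152.33333333] x-range 265.0 283.0
band [247.3 159.6] [ 20.66666667   9.33333333 236.        ] x-range 236.66666666666666 257.3333333333333
band [276.8 163. ] [ 20.33333333   8.66666667 206.        ] x-range 267.0 287.3333333333333
```

Q stands upright at about (0.578,-0.192); P is at (0.6345,-0.257) and R at (0.622,-0.350). Picking Q for the tray.

Call:
{"op": "drive_tool", "data": {"series": [[-0.2,-0.4,0,0],[-0.465,-0.8,0,0],[-0.465,-1,0,0],[-0.465,-1,0,0]]}}

```text
time_s: 46.8
tcp_pos: [0.5573, -0.192, 0.2531]
ee_rot: [[0.0, -1.0, -0.001], [-1.0, -0.0, -0.0], [0.0, 0.001, -1.0]]
wrist_force: [-0.0, 0.7, 0.2]
gripper_width: 0.998
```

Call:
{"op": "drive_tool", "data": {"series": [[0,-0.18,0,0],[0,-0.18,0.1,0],[0,-0.18,0.4,0],[0,-0.18,0.7,0],[0,-0.18,0.82,0],[0,-0.18,0.82,0]]}}

```text
time_s: 47.55
tcp_pos: [0.5766, -0.1923, 0.155]
ee_rot: [[-0.001, -1.0, -0.002], [-1.0, 0.001, 0.0], [-0.0, 0.002, -1.0]]
wrist_force: [0.1, 0.3, 0.4]
gripper_width: 1.004
```

Call:
{"op": "drive_tool", "data": {"series": [[0,0,0,0],[0,0,0,0],[0,0,0,0],[0,0,0,0],[0,0,0,0]], "fingers": 45}}

```text
time_s: 48.18
tcp_pos: [0.577, -0.192, 0.1563]
ee_rot: [[0.0, -1.0, -0.001], [-1.0, -0.0, -0.0], [0.0, 0.001, -1.0]]
wrist_force: [-4.2, 0.1, 5.2]
gripper_width: 0.683
```

Call:
{"op": "drive_tool", "data": {"series": [[0,0,-0.1,0],[0,0,-0.4,0],[0,0,-0.7,0],[0,0,-1,0],[0,0,-1,0]]}}

```text
time_s: 48.8
tcp_pos: [0.5793, -0.1922, 0.2795]
ee_rot: [[0.0, -1.0, 0.009], [-1.0, -0.0, -0.001], [0.001, -0.009, -1.0]]
wrist_force: [0.2, 0.6, -3.1]
gripper_width: 0.683
```

Call:
{"op": "drive_tool", "data": {"series": [[-0.2,0,0,0],[-0.4,0.1,0,0],[-0.7,0.2,0,0],[-1,0.2,0,0]]}}

```text
time_s: 49.3
tcp_pos: [0.5523, -0.0711, 0.2742]
ee_rot: [[-0.001, -1.0, -0.002], [-1.0, 0.001, 0.001], [-0.001, 0.002, -1.0]]
wrist_force: [1.0, 0.8, -1.3]
gripper_width: 0.684
```

Call:
{"op": "drive_tool", "data": {"series": [[-0.3,0,0,0],[-0.6,0,0,0],[-0.9,0,0,0],[-1,0,0,0]]}}

```text
time_s: 49.8
tcp_pos: [0.5531, 0.0497, 0.2743]
ee_rot: [[0.002, -1.0, -0.002], [-1.0, -0.002, -0.0], [0.0, 0.002, -1.0]]
wrist_force: [0.4, -1.1, -1.3]
gripper_width: 0.683
```

```bash
python3 caps.py
```

```text
T [404.1 195.6] [ 19  20 311] z.14 [ 0.6351 -0.2584] z.12 [ 0.6373 -0.263 ] z.09 [ 0.6405 -0.27  ] z.07 [ 0.6427 -0.2747]
T [435.6 201.3] [ 20  21 326] z.14 [ 0.6216 -0.3443] z.12 [ 0.6236 -0.3506] z.09 [ 0.6264 -0.36  ] z.07 [ 0.6283 -0.3663]
S [229.4 121.2] [ 20  12 191] z.14 [ 0.6358 -0.3226] z.12 [ 0.6229 -0.3499] z.09 [ 0.6035 -0.3908] z.07 [ 0.5906 -0.4181]
S [242.7 131.9] [ 20  13 193] z.14 [ 0.6341 -0.2567] z.12 [ 0.6211 -0.2821] z.09 [ 0.6016 -0.3202] z.07 [ 0.5887 -0.3456]
[0.5533 0.0488 0.2747]
```

Call:
{"op": "drive_tool", "data": {"series": [[-0.3,0,0,0],[-0.6,0,0,0],[-0.9,0,0,0],[-1,0,0,0]]}}

```text
time_s: 50.4
tcp_pos: [0.5536, 0.1685, 0.2751]
ee_rot: [[0.0, -1.0, -0.001], [-1.0, -0.0, -0.0], [0.0, 0.001, -1.0]]
wrist_force: [-0.7, -1.0, -3.0]
gripper_width: 0.683
```

Call:
{"op": "drive_tool", "data": {"series": [[-0.3,0,0,0],[-0.6,0,0,0],[-0.9,0,0,0],[-1,0,0.1,0],[-1,0,0.3,0],[-1,0,0.5,0]]}}

```text
time_s: 51.15
tcp_pos: [0.5535, 0.2865, 0.2141]
ee_rot: [[-0.001, -1.0, -0.001], [-1.0, 0.001, -0.001], [0.001, 0.001, -1.0]]
wrist_force: [0.9, -0.1, -1.7]
gripper_width: 0.684
```

Call:
{"op": "drive_tool", "data": {"series": [[-0.3,0,0,0],[-0.6,0,0,0],[-0.68,0,0.2,0],[-0.68,0,0.4,0],[-0.68,0,0.6,0],[-0.68,0,0.8,0],[-0.68,0,0.86,0],[-0.68,0,0.86,0]]}}

```text
time_s: 52.15
tcp_pos: [0.5539, 0.3686, 0.112]
ee_rot: [[-0.001, -1.0, -0.001], [-1.0, 0.001, -0.001], [0.001, 0.001, -1.0]]
wrist_force: [0.4, -1.2, -0.6]
gripper_width: 0.685
```

Call:
{"op": "drive_tool", "data": {"series": [[0,0,0.02,0],[0,0,0.04,0],[0,0,0.05,0],[0,0,0.05,0]]}}

```text
time_s: 52.65
tcp_pos: [0.5535, 0.3697, 0.1066]
ee_rot: [[0.0, -1.0, 0.0], [-1.0, -0.0, 0.0], [-0.0, -0.0, -1.0]]
wrist_force: [0.1, -0.5, -1.9]
gripper_width: 0.681
```

Call:
{"op": "drive_tool", "data": {"series": [[0,0,0.01,0],[0,0,0.02,0],[0,0,0.02,0]]}}

```text
time_s: 53.02
tcp_pos: [0.5536, 0.3698, 0.1063]
ee_rot: [[0.001, -1.0, 0.001], [-1.0, -0.001, 0.0], [-0.0, -0.001, -1.0]]
wrist_force: [-3.0, -1.6, 7.8]
gripper_width: 0.684
```

Call:
{"op": "drive_tool", "data": {"series": [[0,0,0,0],[0,0,0,0],[0,0,0,0],[0,0,-0.1,0],[0,0,-0.5,0],[0,0,-1,0]], "fingers": 87}}

```text
time_s: 53.78
tcp_pos: [0.5532, 0.3692, 0.2247]
ee_rot: [[0.0, -1.0, -0.002], [-1.0, -0.0, -0.002], [0.002, 0.002, -1.0]]
wrist_force: [0.8, 0.9, 0.8]
gripper_width: 0.994
```

Call:
{"op": "drive_tool", "data": {"series": [[0.4,-0.2,-0.15,0],[0.8,-0.4,-0.3,0],[1,-0.675,-0.3,0]]}}

```text
time_s: 54.15
tcp_pos: [0.6356, 0.2479, 0.2642]
ee_rot: [[-0.0, -1.0, 0.005], [-1.0, 0.0, 0.003], [-0.003, -0.005, -1.0]]
wrist_force: [0.4, 0.8, 0.3]
gripper_width: 0.999
```

Call:
{"op": "drive_tool", "data": {"series": [[0.4,0,0,0],[0.8,0,0,0],[1,0,0,0]]}}

```text
time_s: 54.52
tcp_pos: [0.6346, 0.1273, 0.2611]
ee_rot: [[-0.002, -1.0, 0.001], [-1.0, 0.002, 0.0], [-0.0, -0.001, -1.0]]
wrist_force: [1.2, 0.8, 0.6]
gripper_width: 0.999
```

Call:
{"op": "drive_tool", "data": {"series": [[0.4,0,0,0],[0.8,0,0,0],[1,0,0,0]]}}

```text
time_s: 54.9
tcp_pos: [0.6346, 0.0079, 0.2607]
ee_rot: [[-0.001, -1.0, 0.001], [-1.0, 0.001, 0.0], [-0.0, -0.001, -1.0]]
wrist_force: [0.8, 0.2, 0.6]
gripper_width: 0.998
```

```bash
python3 caps.py
```

```text
T [270.4 149.8] [ 25  18 253] z.14 [0.7525 0.1092] z.12 [0.7569 0.1114] z.09 [0.7635 0.1148] z.07 [0.7679 0.1171]
T [404.1 195.6] [ 19  20 312] z.14 [ 0.6351 -0.2584] z.12 [ 0.6373 -0.2631] z.09 [ 0.6405 -0.2701] z.07 [ 0.6427 -0.2747]
T [435.6 201.3] [ 20  21 326] z.14 [ 0.6216 -0.3443] z.12 [ 0.6236 -0.3506] z.09 [ 0.6264 -0.36  ] z.07 [ 0.6283 -0.3663]
T [177.5 220.6] [ 17  19 244] z.14 [0.5528 0.3537] z.12 [0.5535 0.3606] z.09 [0.5544 0.3709] z.07 [0.555  0.3778]
S [267.8 122.8] [ 15  16 136] z.14 [ 0.558  -0.2488] z.12 [ 0.5429 -0.274 ] z.09 [ 0.5203 -0.3118] z.07 [ 0.5052 -0.337 ]
S [229.4 121.2] [ 20  12 191] z.14 [ 0.6358 -0.3226] z.12 [ 0.6229 -0.3499] z.09 [ 0.6035 -0.3908] z.07 [ 0.5906 -0.4181]
S [242.7 131.8] [ 20  12 192] z.14 [ 0.634  -0.2568] z.12 [ 0.621  -0.2822] z.09 [ 0.6015 -0.3203] z.07 [ 0.5886 -0.3457]
[0.6347 0.0079 0.2605]
```

Call:
{"op": "drive_tool", "data": {"series": [[0.4,0,0,0],[0.8,0,0,0],[1,0,0,0]]}}

```text
time_s: 55.38
tcp_pos: [0.6349, -0.111, 0.2602]
ee_rot: [[0.0, -1.0, 0.001], [-1.0, -0.0, 0.0], [-0.0, -0.001, -1.0]]
wrist_force: [0.0, -0.4, 0.1]
gripper_width: 0.997
```

Call:
{"op": "drive_tool", "data": {"series": [[0.4,0,0,0],[0.8,0,0,0],[1,0,0,0]]}}

```text
time_s: 55.75
tcp_pos: [0.6351, -0.2312, 0.26]
ee_rot: [[-0.0, -1.0, 0.0], [-1.0, 0.0, 0.0], [-0.0, -0.0, -1.0]]
wrist_force: [-0.2, 0.1, 0.4]
gripper_width: 0.999
```

Call:
{"op": "drive_tool", "data": {"series": [[0.23,0,0,0],[0.23,0,0,0],[0.23,0,0.2,0],[0.23,0,0.5,0],[0.23,0,0.75,0],[0.23,0,0.87,0],[0.23,0,0.87,0]]}}

```text
time_s: 56.62
tcp_pos: [0.6347, -0.257, 0.155]
ee_rot: [[0.001, -1.0, -0.002], [-1.0, -0.001, 0.0], [-0.0, 0.002, -1.0]]
wrist_force: [-0.1, 0.1, 1.2]
gripper_width: 1.001
```

Call:
{"op": "drive_tool", "data": {"series": [[0,0,0,0],[0,0,0,0],[0,0,0,0],[0,0,0,0],[0,0,0,0]], "fingers": 45}}

```text
time_s: 57.25
tcp_pos: [0.6341, -0.2581, 0.1564]
ee_rot: [[-0.0, -1.0, -0.001], [-1.0, 0.0, -0.0], [0.0, 0.001, -1.0]]
wrist_force: [-3.2, 1.0, 4.8]
gripper_width: 0.679
```

Call:
{"op": "drive_tool", "data": {"series": [[0,0,-0.1,0],[0,0,-0.4,0],[0,0,-0.7,0],[0,0,-1,0],[0,0,-1,0]]}}

```text
time_s: 57.88
tcp_pos: [0.6362, -0.2584, 0.2799]
ee_rot: [[0.0, -1.0, 0.009], [-1.0, -0.0, -0.002], [0.002, -0.009, -1.0]]
wrist_force: [0.1, -0.2, -2.0]
gripper_width: 0.688
```

Call:
{"op": "drive_tool", "data": {"series": [[-0.2,0,0,0],[-0.4,0.1,0,0],[-0.7,0.2,0,0],[-1,0.3,0,0]]}}

```text
time_s: 58.38
tcp_pos: [0.5974, -0.1359, 0.2735]
ee_rot: [[0.0, -1.0, -0.003], [-1.0, -0.0, 0.001], [-0.001, 0.003, -1.0]]
wrist_force: [1.0, 0.2, -2.5]
gripper_width: 0.684
```

Call:
{"op": "drive_tool", "data": {"series": [[-0.3,0.1,0,0],[-0.6,0.2,0,0],[-0.9,0.4,0,0],[-1,0.42,0,0]]}}

```text
time_s: 58.88
tcp_pos: [0.546, -0.0157, 0.2743]
ee_rot: [[0.003, -1.0, -0.003], [-1.0, -0.003, 0.0], [-0.0, 0.003, -1.0]]
wrist_force: [0.7, 0.5, -2.6]
gripper_width: 0.69
```

```bash
python3 caps.py
```

```text
T [435.6 201.4] [ 20  21 323] z.14 [ 0.6215 -0.3444] z.12 [ 0.6234 -0.3507] z.09 [ 0.6263 -0.3601] z.07 [ 0.6282 -0.3664]
T [177.9 220.3] [ 17  19 258] z.14 [0.5538 0.3526] z.12 [0.5544 0.3594] z.09 [0.5553 0.3697] z.07 [0.556  0.3766]
S [229.4 121.2] [ 20  12 191] z.14 [ 0.6358 -0.3226] z.12 [ 0.6229 -0.3499] z.09 [ 0.6035 -0.3908] z.07 [ 0.5906 -0.4181]
[ 0.5477 -0.0165  0.2749]
```

Call:
{"op": "drive_tool", "data": {"series": [[-0.3,0,0,0],[-0.6,0,0,0],[-0.9,0,0,0],[-1,0,0,0]]}}

```text
time_s: 59.48
tcp_pos: [0.5487, 0.103, 0.2749]
ee_rot: [[0.001, -1.0, -0.001], [-1.0, -0.001, -0.0], [0.0, 0.001, -1.0]]
wrist_force: [-0.4, -0.2, -2.7]
gripper_width: 0.684
```

Call:
{"op": "drive_tool", "data": {"series": [[-0.3,0,0,0],[-0.6,0,0,0],[-0.9,0,0,0],[-1,0,0.1,0],[-1,0,0.3,0],[-1,0,0.5,0]]}}

```text
time_s: 60.22
tcp_pos: [0.5482, 0.2209, 0.214]
ee_rot: [[-0.001, -1.0, -0.001], [-1.0, 0.001, -0.001], [0.001, 0.001, -1.0]]
wrist_force: [0.2, 0.5, -2.4]
gripper_width: 0.684
```

Call:
{"op": "drive_tool", "data": {"series": [[-0.3,0,0,0],[-0.59,0,0,0],[-0.59,0,0.2,0],[-0.59,0,0.4,0],[-0.59,0,0.6,0],[-0.59,0,0.8,0],[-0.59,0,0.88,0],[-0.59,0,0.88,0]]}}

```text
time_s: 61.22
tcp_pos: [0.5483, 0.2919, 0.1092]
ee_rot: [[-0.001, -1.0, -0.001], [-1.0, 0.001, -0.002], [0.002, 0.001, -1.0]]
wrist_force: [0.0, 0.1, -2.5]
gripper_width: 0.685
```

Call:
{"op": "drive_tool", "data": {"series": [[0,0,0.02,0],[0,0,0.03,0],[0,0,0.04,0],[0,0,0.04,0]]}}

```text
time_s: 61.72
tcp_pos: [0.5484, 0.2931, 0.1064]
ee_rot: [[0.0, -1.0, 0.001], [-1.0, -0.0, 0.001], [-0.001, -0.001, -1.0]]
wrist_force: [-1.2, -0.6, 4.3]
gripper_width: 0.683
```

Call:
{"op": "drive_tool", "data": {"series": [[0,0,0,0],[0,0,0,0],[0,0,0,0],[0,0,-0.1,0],[0,0,-0.5,0],[0,0,-1,0]], "fingers": 87}}

```text
time_s: 62.48
tcp_pos: [0.5478, 0.2924, 0.2261]
ee_rot: [[0.0, -1.0, -0.002], [-1.0, -0.0, -0.002], [0.002, 0.002, -1.0]]
wrist_force: [0.7, 0.1, -0.0]
gripper_width: 0.996
```

Call:
{"op": "drive_tool", "data": {"series": [[0.4,-0.2,-0.1,0],[0.8,-0.4,-0.2,0],[1,-0.62,-0.2,0]]}}

```text
time_s: 62.85
tcp_pos: [0.6235, 0.1709, 0.2523]
ee_rot: [[-0.001, -1.0, 0.004], [-1.0, 0.001, 0.002], [-0.002, -0.004, -1.0]]
wrist_force: [0.5, 0.6, 0.7]
gripper_width: 0.998
```

Call:
{"op": "drive_tool", "data": {"series": [[0.4,0,0,0],[0.8,0,0,0],[1,0,0,0]]}}

```text
time_s: 63.22
tcp_pos: [0.6225, 0.0506, 0.2502]
ee_rot: [[-0.002, -1.0, 0.001], [-1.0, 0.002, 0.0], [-0.0, -0.001, -1.0]]
wrist_force: [0.7, -0.2, 0.4]
gripper_width: 0.999
```

Call:
{"op": "drive_tool", "data": {"series": [[0.4,0,0,0],[0.8,0,0,0],[1,0,0,0]]}}

```text
time_s: 63.6
tcp_pos: [0.6225, -0.069, 0.2499]
ee_rot: [[-0.001, -1.0, 0.001], [-1.0, 0.001, -0.0], [0.0, -0.001, -1.0]]
wrist_force: [0.4, -0.7, 0.1]
gripper_width: 0.999
```

```bash
python3 caps.py
```

```text
T [435.6 201.4] [ 20  21 321] z.14 [ 0.6213 -0.3444] z.12 [ 0.6232 -0.3507] z.09 [ 0.6261 -0.3601] z.07 [ 0.628  -0.3664]
T [177.9 220.3] [ 17  19 257] z.14 [0.5537 0.3525] z.12 [0.5543 0.3594] z.09 [0.5552 0.3697] z.07 [0.5559 0.3766]
T [204.6 222.8] [ 18  19 270] z.14 [0.5488 0.2805] z.12 [0.5493 0.286 ] z.09 [0.5501 0.2943] z.07 [0.5506 0.2998]
S [229.4 121.2] [ 20  12 191] z.14 [ 0.6358 -0.3226] z.12 [ 0.6229 -0.3499] z.09 [ 0.6035 -0.3908] z.07 [ 0.5906 -0.4181]
S [309.6 143.3] [ 51  35 402] z.14 [ 0.5268 -0.1027] z.12 [ 0.5108 -0.1238] z.09 [ 0.4869 -0.1554] z.07 [ 0.4709 -0.1765]
S [415.3 252.6] [ 26  20 408] z.14 [0.5854 0.317 ] z.12 [0.5711 0.3076] z.09 [0.5496 0.2937] z.07 [0.5353 0.2844]
[ 0.6225 -0.0691  0.2498]
```

Call:
{"op": "drive_tool", "data": {"series": [[0.4,0,0,0],[0.8,0,0,0],[1,0,0,0]]}}

```text
time_s: 64.08
tcp_pos: [0.6228, -0.1881, 0.2496]
ee_rot: [[-0.0, -1.0, 0.001], [-1.0, 0.0, -0.0], [0.0, -0.001, -1.0]]
wrist_force: [0.1, 0.9, -0.2]
gripper_width: 1.002
```

Call:
{"op": "drive_tool", "data": {"series": [[0.4,0,0,0],[0.8,0,0,0],[1,0,0,0]]}}

```text
time_s: 64.45
tcp_pos: [0.6228, -0.3083, 0.2493]
ee_rot: [[-0.001, -1.0, 0.0], [-1.0, 0.001, -0.0], [0.0, -0.0, -1.0]]
wrist_force: [-0.5, -0.3, 0.4]
gripper_width: 1.0
```

Call:
{"op": "drive_tool", "data": {"series": [[0.2,0,0,0],[0.365,0,0,0],[0.365,0,0.2,0],[0.365,0,0.5,0],[0.365,0,0.75,0],[0.365,0,0.89,0],[0.365,0,0.89,0]]}}

```text
time_s: 65.32
tcp_pos: [0.6224, -0.3507, 0.1413]
ee_rot: [[0.001, -1.0, -0.002], [-1.0, -0.001, 0.001], [-0.001, 0.002, -1.0]]
wrist_force: [0.1, -0.2, 0.1]
gripper_width: 0.999
```

Call:
{"op": "drive_tool", "data": {"series": [[0,0,0,0],[0,0,0,0],[0,0,0,0],[0,0,0,0],[0,0,0,0]], "fingers": 50}}

```text
time_s: 65.95
tcp_pos: [0.6221, -0.3511, 0.1436]
ee_rot: [[0.0, -1.0, -0.001], [-1.0, -0.0, -0.0], [0.0, 0.001, -1.0]]
wrist_force: [-2.9, 0.6, 5.1]
gripper_width: 0.728
```

Call:
{"op": "drive_tool", "data": {"series": [[0,0,-0.1,0],[0,0,-0.4,0],[0,0,-0.7,0],[0,0,-1,0],[0,0,-1,0]]}}

```text
time_s: 66.58
tcp_pos: [0.6242, -0.3515, 0.2666]
ee_rot: [[0.0, -1.0, 0.008], [-1.0, -0.0, -0.003], [0.003, -0.008, -1.0]]
wrist_force: [-0.3, -0.5, -2.4]
gripper_width: 0.726
```

Call:
{"op": "drive_tool", "data": {"series": [[-0.2,0,0,0],[-0.4,0.1,0,0],[-0.7,0.2,0,0],[-1,0.3,0,0]]}}

```text
time_s: 67.08
tcp_pos: [0.5853, -0.2287, 0.2601]
ee_rot: [[0.0, -1.0, -0.003], [-1.0, -0.0, 0.002], [-0.002, 0.003, -1.0]]
wrist_force: [0.3, 1.0, -2.0]
gripper_width: 0.729
```

Call:
{"op": "drive_tool", "data": {"series": [[-0.3,0.1,0,0],[-0.6,0.2,0,0],[-0.9,0.37,0,0],[-1,0.37,0,0]]}}

```text
time_s: 67.58
tcp_pos: [0.5399, -0.1085, 0.2611]
ee_rot: [[0.002, -1.0, -0.003], [-1.0, -0.002, 0.001], [-0.001, 0.003, -1.0]]
wrist_force: [0.7, 0.1, -3.7]
gripper_width: 0.73
```

Call:
{"op": "drive_tool", "data": {"series": [[-0.3,0,0,0],[-0.6,0,0,0],[-0.9,0,0,0],[-1,0,0,0]]}}

```text
time_s: 68.08
tcp_pos: [0.5419, 0.0109, 0.2614]
ee_rot: [[0.002, -1.0, -0.002], [-1.0, -0.002, -0.0], [0.0, 0.002, -1.0]]
wrist_force: [0.0, -0.9, -2.3]
gripper_width: 0.729
```

```bash
python3 caps.py
```

```text
T [177.9 220.3] [ 17  19 258] z.14 [0.5538 0.3526] z.12 [0.5544 0.3594] z.09 [0.5553 0.3697] z.07 [0.556  0.3766]
T [204.1 220.4] [ 18  15 195] z.14 [0.555 0.282] z.12 [0.5557 0.2875] z.09 [0.5567 0.2958] z.07 [0.5573 0.3014]
S [415.3 252.6] [ 26  20 408] z.14 [0.5854 0.317 ] z.12 [0.5711 0.3076] z.09 [0.5496 0.2937] z.07 [0.5353 0.2844]
[0.542  0.01   0.2617]
```

Call:
{"op": "drive_tool", "data": {"series": [[-0.3,0,0,0],[-0.6,0,0,0],[-0.9,0,0,0],[-1,0,0.1,0],[-1,0,0.3,0],[-1,0,0.5,0]]}}

```text
time_s: 68.92
tcp_pos: [0.5419, 0.1278, 0.201]
ee_rot: [[-0.001, -1.0, -0.001], [-1.0, 0.001, -0.001], [0.001, 0.001, -1.0]]
wrist_force: [1.1, 0.1, -3.0]
gripper_width: 0.733
```

Call:
{"op": "drive_tool", "data": {"series": [[-0.3,0,0,0],[-0.6,0,0,0],[-0.71,0,0,0],[-0.71,0,0.2,0],[-0.71,0,0.4,0],[-0.71,0,0.6,0],[-0.71,0,0.8,0],[-0.71,0,0.87,0],[-0.71,0,0.87,0]]}}

```text
time_s: 70.05
tcp_pos: [0.5422, 0.2134, 0.0977]
ee_rot: [[-0.001, -1.0, -0.001], [-1.0, 0.001, -0.001], [0.001, 0.001, -1.0]]
wrist_force: [0.1, 0.4, -1.8]
gripper_width: 0.734
```

Call:
{"op": "drive_tool", "data": {"series": [[0,0,0.02,0],[0,0,0.03,0],[0,0,0.04,0],[0,0,0.04,0]]}}

```text
time_s: 70.55
tcp_pos: [0.5423, 0.2144, 0.0937]
ee_rot: [[0.0, -1.0, 0.001], [-1.0, -0.0, 0.0], [-0.0, -0.001, -1.0]]
wrist_force: [0.2, 0.1, -1.1]
gripper_width: 0.727
```

Call:
{"op": "drive_tool", "data": {"series": [[0,0,0.01,0],[0,0,0.015,0],[0,0,0.015,0]]}}

```text
time_s: 70.92
tcp_pos: [0.5424, 0.2145, 0.0936]
ee_rot: [[0.001, -1.0, 0.001], [-1.0, -0.001, 0.0], [-0.0, -0.001, -1.0]]
wrist_force: [-2.9, -0.5, 8.9]
gripper_width: 0.729
```

Call:
{"op": "drive_tool", "data": {"series": [[0,0,0,0],[0,0,0,0],[0,0,0,0],[0,0,-0.1,0],[0,0,-0.5,0],[0,0,-1,0]], "fingers": 87}}

```text
time_s: 71.68
tcp_pos: [0.5417, 0.2139, 0.2123]
ee_rot: [[0.0, -1.0, -0.002], [-1.0, -0.0, -0.002], [0.002, 0.002, -1.0]]
wrist_force: [1.7, 0.9, -0.8]
gripper_width: 0.998
```

Call:
{"op": "drive_tool", "data": {"series": [[0.4,0,0,0],[0.8,0.2,0,0],[1,0.4,0,0]], "fingers": 0}}

```text
time_s: 72.05
tcp_pos: [0.4933, 0.0923, 0.2122]
ee_rot: [[-0.002, -1.0, 0.001], [-1.0, 0.002, 0.0], [-0.0, -0.001, -1.0]]
wrist_force: [0.1, -0.2, -0.5]
gripper_width: 0.742
```

Call:
{"op": "drive_tool", "data": {"series": [[0.4,0.2,0,0],[0.8,0.4,0,0],[1,0.56,0,0]]}}

```text
time_s: 72.42
tcp_pos: [0.4257, -0.0276, 0.2122]
ee_rot: [[-0.002, -1.0, 0.001], [-1.0, 0.002, 0.0], [-0.0, -0.001, -1.0]]
wrist_force: [0.2, 0.1, 0.5]
gripper_width: 0.405
```

Call:
{"op": "drive_tool", "data": {"series": [[0.4,0,0,0],[0.8,0,0,0],[1,0,0,0]]}}

```text
time_s: 72.8
tcp_pos: [0.4268, -0.1477, 0.2124]
ee_rot: [[-0.002, -1.0, 0.001], [-1.0, 0.002, -0.0], [0.0, -0.001, -1.0]]
wrist_force: [0.8, -0.3, -0.5]
gripper_width: 0.062
```

Call:
{"op": "drive_tool", "data": {"series": [[0.2,0,0,0],[0.363,0,0,0],[0.363,0,0.2,0],[0.363,0,0.5,0],[0.363,0,0.7,0],[0.363,0,0.7,0]]}}

```text
time_s: 73.55
tcp_pos: [0.4262, -0.1893, 0.1267]
ee_rot: [[-0.0, -1.0, -0.003], [-1.0, 0.0, 0.0], [-0.0, 0.003, -1.0]]
wrist_force: [0.2, -0.0, 0.3]
gripper_width: 0.007
```

Call:
{"op": "drive_tool", "data": {"series": [[0,0,0.03,0],[0,0,0.06,0],[0,0,0.08,0],[0,0,0.08,0]]}}

```text
time_s: 74.05
tcp_pos: [0.4279, -0.1894, 0.1185]
ee_rot: [[0.0, -1.0, 0.003], [-1.0, -0.0, -0.0], [0.0, -0.003, -1.0]]
wrist_force: [1.2, 0.1, 1.5]
gripper_width: 0.004
```

```bash
python3 look.py k; python3 caps.py
```

```text
[ 0.4279 -0.1894  0.1184] 74.15
T [177.9 220.3] [ 17  19 257] z.14 [0.5537 0.3525] z.12 [0.5543 0.3594] z.09 [0.5552 0.3697] z.07 [0.5559 0.3766]
T [204.6 222.8] [ 18  19 270] z.14 [0.5488 0.2805] z.12 [0.5493 0.286 ] z.09 [0.5501 0.2943] z.07 [0.5507 0.2998]
T [233.7 225.7] [ 20  20 319] z.14 [0.5426 0.2017] z.12 [0.543  0.2057] z.09 [0.5437 0.2118] z.07 [0.5441 0.2158]
T [300.  271.8] [ 14  15 139] z.14 [0.4233 0.0194] z.12 [0.4215 0.02  ] z.09 [0.4187 0.0209] z.07 [0.4169 0.0215]
T [362.7 279.2] [ 28  16 378] z.14 [ 0.4075 -0.1488] z.12 [ 0.4054 -0.1514] z.09 [ 0.4022 -0.1553] z.07 [ 0.4001 -0.1579]
S [279.1 125.7] [ 42  37 398] z.14 [ 0.5421 -0.2178] z.12 [ 0.5265 -0.2422] z.09 [ 0.5032 -0.2786] z.07 [ 0.4877 -0.303 ]
S [390. 236.] [ 26  19 388] z.14 [0.5933 0.2537] z.12 [0.5791 0.2426] z.09 [0.558  0.2259] z.07 [0.5439 0.2149]
S [415.3 252.6] [ 26  20 405] z.14 [0.5855 0.317 ] z.12 [0.5711 0.3077] z.09 [0.5497 0.2937] z.07 [0.5353 0.2844]
[ 0.4276 -0.1894  0.1183]
```

Bottles measured in the tray at (0.555,0.370), (0.550,0.294) and (0.544,0.216). Finishing the key press.

Call:
{"op": "drive_tool", "data": {"series": [[0,0,0.01,0],[0,0,0.017,0],[0,0,0.017,0]]}}

```text
time_s: 74.62
tcp_pos: [0.4276, -0.1894, 0.1179]
ee_rot: [[0.001, -1.0, 0.001], [-1.0, -0.001, -0.001], [0.001, -0.001, -1.0]]
wrist_force: [-2.4, 3.0, 18.4]
gripper_width: 0.008
```

Call:
{"op": "drive_tool", "data": {"series": [[0,0,0.008,0],[0,0,0.015,0],[0,0,0.015,0]]}}

```text
time_s: 75.0
tcp_pos: [0.4277, -0.1894, 0.1178]
ee_rot: [[0.002, -1.0, 0.002], [-1.0, -0.002, -0.001], [0.001, -0.002, -1.0]]
wrist_force: [-6.0, 5.7, 31.4]
gripper_width: 0.002
```

Fully down against the stop. I lift clear and check.

Call:
{"op": "drive_tool", "data": {"series": [[0,0,-0.2,0],[0,0,-0.6,0],[0,0,-1,0]]}}

```text
time_s: 75.38
tcp_pos: [0.4255, -0.1891, 0.2344]
ee_rot: [[-0.0, -1.0, -0.004], [-1.0, 0.0, 0.001], [-0.001, 0.004, -1.0]]
wrist_force: [0.2, -0.2, -0.7]
gripper_width: 0.006
```

Call:
{"op": "drive_tool", "data": {"series": [[-0.4,0,-0.2,0],[-0.8,0,-0.4,0],[-1,0,-0.6,0],[-1,0,-0.6,0]]}}

```text
time_s: 75.88
tcp_pos: [0.4268, -0.0682, 0.307]
ee_rot: [[0.003, -1.0, 0.002], [-1.0, -0.003, 0.001], [-0.001, -0.002, -1.0]]
wrist_force: [0.1, -0.4, -0.4]
gripper_width: 0.006
```

```bash
python3 - <<'E'
from h import *
S=capture("scene")
cv2.imwrite("pics/l.png",cv2.resize(S["color"][90:345,190:500],(744,596),interpolation=cv2.INTER_CUBIC))
E
```

```text
(no output)
```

View pics/l.png

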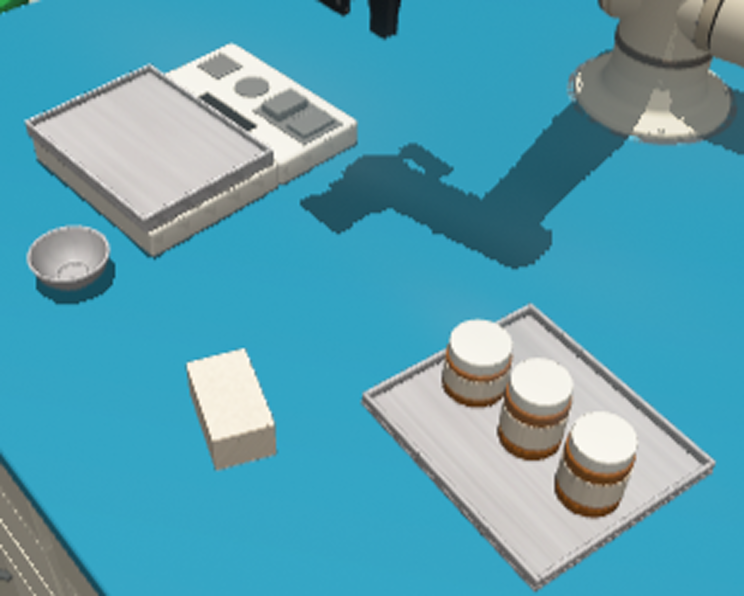

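All three bottles stand upright in the tray, at (478,360), (537,408) and (597,463) in this crop. The pan is empty, the weigh key (285,103) is up and the standby key (312,122) down, and the bowl and box have not moved. Handing in.

```bash
python3 -c "
from h import *
print(order.finish_job(), telemetry.sense()['time_s'])"
```

```text
the job is handed in; nothing more can be done
the job is handed in; nothing more can be done
```

The job is handed in, about 76 s on the robot's clock. I woke the scale and zeroed it with the pan empty, holding about 9 N for 0.7 s. Then I stood the three bottles on the pan, stored their total at 7.6 N, moved them all to the tray and pressed standby.

- **Went wrong and mended:** One tall bottle had shifted about 2 cm on the pan. The other tall one landed on its cap and tipped about 50° in the jaws. I righted it against the pan lip. It then stood with its foot on the lip, so I regripped it and set it flat before storing.
- **Last checks:** The final picture shows all three bottles upright in the tray, the pan empty, the weigh key up and the standby key down. The bowl and box look unmoved and the gripper is clear.
- **Not confirmed:** There is no readout, so zero and store are judged only from the press force and time. The highest force in the readings was about 31 N, against the standby key's stop.

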